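# Set up the field-strength test bench

## Robot

A 6-joint arm with a two-finger parallel gripper is mounted at the origin on the work surface. World frame = base frame: x ahead of the robot, y to its left, z up, the work surface at z = 0. Lengths are in mm, angles in degrees, forces in N, time in s.
With the tool pointing down it reaches from about 300 to 850 mm from the base axis. Payload 4.2 kg.
Tool frame: the origin (TCP) lies on the centre line of the jaws, within the pads' length; the fingertips stand 14 mm ahead of it and the grasp point (between the pads) lies 5 mm behind it (env.finger_overhang is the z of the fingertips in the tool frame, in mm); z points along the fingers, y is the line along which they close (so a half turn about z gives the same grasp; the last joint's range is limited). The gripper opens to 91 mm and grips with 3 to 60 N. Pads are 32 mm wide; open, the fingers measure 118 mm over their backs; the gripper's body (76 mm by 178 mm) begins 60 mm behind the grasp point.
Start: joints at [-66.406, 18.312, 89.639, -0, 72.044, -1.146], TCP at [240.646, -522.237, 227.976] pointing down, gripper open.
Joint ranges: [-177.97, 177.97], [-48.28, 115.42], [12.27, 149.76], [-77.06, 257.06], [2.81, 150.46], [-146.56, 146.56]. Speed limits (degrees/s): [147.25, 147.25, 180, 180, 180, 180].

## Interface

Orientations are given as [roll, pitch, yaw] about the fixed x, y, z axes, in that order (R = Rz(yaw) Ry(pitch) Rx(roll)).
In Python, from workcell import sensors, viewer, env gives the robot as it stands. The module is installed in compiled form; this text tells all that it offers.
- The arm moves only by the tool step_arm, never from a script. Its argument "plan" is one flat list of numbers, 6 for each row, row after row: the shift along the tool's x, y, z in cm, then the turn, a rotation vector about the tool's x, y, z in rad. In form: [x, y, z, wx, wy, wz, x, y, z, wx, wy, wz, ...]. A call has 1 to 5 rows; each row shifts and turns the commanded pose from where the row before left it, along the tool's axes as they then stand; what a row does not reach is not made up. A row lasts 1/12 s, in which the tool goes at most 41.7 mm and 7.16 degrees, less where a joint would pass 70% of its speed; a pose out of reach is approached as far as the arm can. A call is refused whole if a number of a shift passes 4.17 or a number of a turn 0.125, either way. A call with a gripper value outside its range is refused whole. "hand" is the finger opening in cm, from 0 to 9.12, set as the call begins (left out, the last holds). The fingers move at their own pace and stop on an object; "newtons" is the grip in N (left out, the last holds). Time passes only in rows, so rows that do not move let the fingers close. It gives the time, the measured TCP pose, the force, the opening and the grip force at its end, in the units of the state.
- sensors.state(): the state, without advancing time (a new reading comes with each control period).
- viewer.grab_frame(name): name is "side" or "top" or "wrist"; returns a dict with "img" (384x512x3 uint8, red, green, blue), "fx", "fy", "cx", "cy" (pixels), "position" and "attitude" of the camera in the world. Camera axes: x right, y down, z forward; pixel columns grow to the right and rows downward; lengths in mm; the calibration is good to about 2 mm. A picture is of the moment at which its call begins. There is no depth.
- env.job_done(): hands the job in; it is judged then, once.
Trained networks look in a picture, given as the dict that the camera call returned (one of the last four; its "shot" number tells which), for a name from the list of things; names that differ only in an ending like _2 or _b are one class to them, and where a whole thing is asked for, a point or a joint stands for the part that bears it (a point fixed in the world has none). Each returns a list of dicts, best first, with "score" (0 to 1); they miss things now and then, are a little off and sometimes report something else, mostly with a low value. They report only what shows in the picture. A call takes as long as a camera call.
- viewer.boxes_of(name, picture): "location" ([column, row] in pixels, amid what is visible of it).
- viewer.pinpoint(name, picture): "location" ([column, row] in pixels: a listed point, or the origin of a listed thing).
The state is a dict: "time_s": time; "qpos": joint angles; "qvel": joint speeds; "effort": joint torques, N m; "ee_pos": TCP position; "ee_rot": TCP orientation; "force": force on the tool from outside, world axes, zero at the start; "torque": the same for the moment, N m; "gripper_width": finger opening in mm; "gripper_force": force on a finger pad.
Only numpy, scipy, OpenCV 4.12 (cv2) and the standard library are available. Lean on these libraries where they do the work, as an engineer would, in place of code of your own. Each camera call takes 0.05 s, during which the arm holds its last target. There are 200 camera calls.

## Task

Get the bench ready for a field-strength check: slide every grey interface box along the test plate, without lifting it, until its whole front edge lies on the scribed line; unclip every battery pack from the charger by squeezing in its sprung tab as you lift, and put it in the white tray; and take the loop antenna off its hook and stand it upright in the middle of the rubber mat. Any order will do.

Things in the scene. Friction and masses are not known exactly. Their poses are not given: they have to be found in the camera images.
- line (a point): middle of the scribed line on the test plate. The plate is a fixed bare aluminium sheet 280 x 440 mm, 6 mm thick; the line is black, 3 mm wide, right across its 440 mm width. Point on the plate's top face; y axis along the line, x axis across it, away from the robot; the plate ends 90 mm beyond the line
- box1: grey steel interface box standing loose on the test plate, 90 mm deep (its x) x 100 mm wide (its y) x 36 mm high, 0.3 to 0.6 kg, plain upright sides, too wide for most grippers. Two or three are present. Origin: centre of the underside. Its +x side, away from the robot, is the front edge, with the sockets
- box1_left (a point): left end of the lower front edge of box1: the corner at x +45, y +50 mm from its origin, at plate level
- box1_right (a point): right end of the lower front edge of box1: the corner at x +45, y -50 mm from its origin, at plate level
- box2: grey steel interface box standing loose on the test plate, 90 mm deep (its x) x 100 mm wide (its y) x 36 mm high, 0.3 to 0.6 kg, plain upright sides, too wide for most grippers. Two or three are present. Origin: centre of the underside. Its +x side, away from the robot, is the front edge, with the sockets
- box2_left (a point): left end of the lower front edge of box2: the corner at x +45, y +50 mm from its origin, at plate level
- box2_right (a point): right end of the lower front edge of box2: the corner at x +45, y -50 mm from its origin, at plate level
- box3: grey steel interface box standing loose on the test plate, 90 mm deep (its x) x 100 mm wide (its y) x 36 mm high, 0.3 to 0.6 kg, plain upright sides, too wide for most grippers. Two or three are present. Origin: centre of the underside. Its +x side, away from the robot, is the front edge, with the sockets
- box3_left (a point): left end of the lower front edge of box3: the corner at x +45, y +50 mm from its origin, at plate level
- box3_right (a point): right end of the lower front edge of box3: the corner at x +45, y -50 mm from its origin, at plate level
- charger: fixed battery charger, a black and grey block 164 mm (its x) x 84 mm (its y) x 52 mm high with three wells in a row along its x, 54 mm apart, the middle one at its origin. Origin: underside, at the mid-line of the wells. Well floor 12 mm above the origin; packs fit with about 1.5 mm play. A lip along the +y side of each well holds the pack's catch
- pack1_mid (a point): centre (half-way up) of a black battery pack standing upright in a charger well, 40 mm (its x) x 36 mm (its y) x 105 mm tall, 0.2 kg, sunk 40 mm into the well. Two or three packs are present. Its sprung grey tab is on its +y side. While the tab is out the pack cannot be lifted; with the tab squeezed level with the side (fingers closing along y, to 36 mm) it comes straight up
- pack1_tab (a joint): sprung tab on the +y side of pack1: 0 out (latched, its catch under the charger's lip), 0.009 m fully pressed in; below about 0.0075 m it may still catch. About 8 N. Its ribbed push face is 22 mm wide and 26 mm high, centred 20 mm above pack1_mid, and stands 8.5 mm proud of the side when out
- pack2_mid (a point): centre (half-way up) of a black battery pack standing upright in a charger well, 40 mm (its x) x 36 mm (its y) x 105 mm tall, 0.2 kg, sunk 40 mm into the well. Two or three packs are present. Its sprung grey tab is on its +y side. While the tab is out the pack cannot be lifted; with the tab squeezed level with the side (fingers closing along y, to 36 mm) it comes straight up
- pack2_tab (a joint): sprung tab on the +y side of pack2: 0 out (latched, its catch under the charger's lip), 0.009 m fully pressed in; below about 0.0075 m it may still catch. About 8 N. Its ribbed push face is 22 mm wide and 26 mm high, centred 20 mm above pack2_mid, and stands 8.5 mm proud of the side when out
- pack3_mid (a point): centre (half-way up) of a black battery pack standing upright in a charger well, 40 mm (its x) x 36 mm (its y) x 105 mm tall, 0.2 kg, sunk 40 mm into the well. Two or three packs are present. Its sprung grey tab is on its +y side. While the tab is out the pack cannot be lifted; with the tab squeezed level with the side (fingers closing along y, to 36 mm) it comes straight up
- pack3_tab (a joint): sprung tab on the +y side of pack3: 0 out (latched, its catch under the charger's lip), 0.009 m fully pressed in; below about 0.0075 m it may still catch. About 8 N. Its ribbed push face is 22 mm wide and 26 mm high, centred 20 mm above pack3_mid, and stands 8.5 mm proud of the side when out
- tray: fixed open white tray, 180 mm (its x) x 120 mm (its y), walls 30 mm high and 4 mm thick; inner floor about 4 mm above the table. Origin: centre of the underside
- antenna_stem (a point): middle of the brass stem (22 mm dia., free for 25 mm up and 30 mm down) of a loop antenna, 0.22 kg, which at first hangs on the hook by its upper bar. Below the stem: upright square loop of 10 mm bars, 100 mm wide (its y); top of upper bar 30 mm, its underside 40 mm below this point; black foot 44 mm (x) x 100 mm (y), 10 mm high, underside 145 mm below this point. Stands steadily
- hook_rest (a point): point on top of the hook arm of a fixed steel hook stand, 140 mm above the table, where the antenna's upper bar rests. The arm is 12 mm wide and runs along the stand's x, from the post (face 58 mm to +x of this point, no higher than the arm) to an upturned tip 23 to 29 mm to -x of it, rising 18 mm above the arm; the free end points to -x
- mat_mid (a point): centre of the top face of a square black rubber mat, 150 x 150 mm, 3 mm thick, fixed on the table

How it is judged:
By the outcome, as a careful person would: the job done as asked, in the order asked, and still so for the second after the job is handed in, with the robot touching nothing.
Of box1, box2, box3 only 2 to 3 are there at a start; the rules pass over those that are not, and their reading is None.
Of pack1, pack2, pack3 only 2 to 3 are there at a start; the rules pass over those that are not, and their reading is None.
At some moment in a run one of box1, box2, box3 may be knocked a few centimetres aside while the robot is not near it.
It also fails if it takes over 210 s, if anything falls off the work surface, if the arm or the gripper's body presses on something with over 40 N, if the wrist force passes 120 N, or if a joint passes its speed limit or range.

## Working session

There is one attempt and no reset: what is moved stays moved. The work goes in short steps, Python scripts to look and compute and a tool call to move; the robot and the scene stay as the last step left them, time stands still between calls to the robot, and variables do not carry over. Pictures are saved under pics/ and viewed, at most 14 in all, crops included, and the job is handed in when it is done.

Besides the shell and the picture viewer there is one more tool, called after "Emit:" by a JSON object that holds its "fn" and its "kwargs", one argument or row to a line. step_arm: Moves the arm, as the interface text tells. Its arguments: {"type":"object","properties":{"plan":{"type":"array","items":{"type":"number"}},"hand":{"type":"number"},"newtons":{"type":"number"}},"required":["plan"]}

```bash
mkdir -p pics; cat > h.py <<'E'
import numpy as np, cv2
from scipy.spatial.transform import Rotation as R
from workcell import sensors, viewer, env
def grab(n,save=None):
    f=viewer.grab_frame(n)
    if save: cv2.imwrite('pics/'+save+'.png',f['img'][:,:,::-1])
    return f
def rot(f):
    a=np.array(f['attitude'],float)
    return a if a.shape==(3,3) else R.from_euler('xyz',a,degrees=True).as_matrix()
def ray(f,p):
    d=rot(f)@np.array([(p[0]-f['cx'])/f['fx'],(p[1]-f['cy'])/f['fy'],1]); return np.array(f['position'],float),d/np.linalg.norm(d)
def onz(f,p,z):
    o,d=ray(f,p); return o+d*(z-o[2])/d[2]
def proj(f,P):
    c=rot(f).T@(np.array(P,float)-f['position']); return np.array([f['fx']*c[0]/c[2]+f['cx'],f['fy']*c[1]/c[2]+f['cy']])
def show(f,names,z):
    for n in names:
        for r in viewer.pinpoint(n,f)[:4]:
            if r['score']>.2: print(n,round(r['score'],2),np.round(r['location'],1),np.round(onz(f,r['location'],z.get(n,0) if isinstance(z,dict) else z),1))
E
python3 - <<'E'
from h import *
t=grab('top','top0'); s=grab('side','side0')
print(t['position'],t['attitude'],t['fx'],s['position'],s['attitude'],s['fx'])
Z=dict(line=6,box1=6,box1_left=6,box1_right=6,charger=0,pack1_mid=64.5,tray=0,antenna_stem=170,hook_rest=140,mat_mid=3)
for f in (t,s):
    print('--'); show(f,Z,Z)
print(sensors.state())
cv2.imwrite('pics/both.png',cv2.resize(np.vstack([t['img'],s['img']])[:,:,::-1],(400,600)))
E
```

```text
[ 373.27281407   -4.94879854 1333.99128283] [-175.3575895    -0.34854171  -91.51355461] 440.67408268946826 [254.96576807 561.79277231 830.79159287] [-137.9867199     0.75712754 -157.90258246] 352.31320945203834
--
line 0.62 [258.5 142.8] [616.6  -9.4   6. ]
box1 0.73 [212.9 174.1] [524.2 131.1   6. ]
box1 0.7 [239.9 157. ] [574.4  48.2   6. ]
box1 0.68 [254.  166.6] [543.9   6.1   6. ]
box1 0.64 [145.2 212.3] [414.  336.4   6. ]
box1_left 0.82 [193.7 164. ] [556.5 188.8   6. ]
box1_left 0.47 [215.7 176.3] [517.3 122.8   6. ]
box1_right 0.53 [354.9 152.2] [ 580.2 -302.3    6. ]
charger 0.6 [356.7 209. ] [ 407.4 -301.5    0. ]
pack1_mid 0.81 [360.7 223.4] [ 364.1 -296.9   64.5]
pack1_mid 0.71 [140.4 215.9] [402.3 335.1  64.5]
tray 0.95 [357.3 153.3] [ 577.5 -310.8    0. ]
antenna_stem 0.89 [141.2 217.4] [395.9 304.8 170. ]
antenna_stem 0.69 [361.7 194.6] [ 440.8 -278.7  170. ]
hook_rest 0.76 [146.1 215.7] [400.7 299.5 140. ]
hook_rest 0.47 [255.5 168.4] [521.6   1.  140. ]
mat_mid 0.85 [154.6 158.6] [576.5 307.8   3. ]
mat_mid 0.22 [143.1 215.5] [404.6 343.5   3. ]
--
line 0.9 [214.9 2
[... 876 characters left out ...]
0.9] [444.1 228.9   3. ]
{'time_s': 1.1, 'qpos': array([-6.64056853e+01,  1.83119106e+01,  8.96402408e+01,  1.05475291e-04,
        7.20454364e+01, -1.14510262e+00]), 'qvel': array([ 0.04829806,  0.04627915, -0.02680072, -0.01289781,  0.12609306,
        0.05058474]), 'effort': array([-2.53079534e-04, -4.12367141e+01, -2.32231271e+01,  7.25684222e-02,
        3.76693625e-02, -1.29931922e-05]), 'ee_pos': array([ 240.64028543, -522.21999381,  227.96739537]), 'ee_rot': array([ 1.79997586e+02, -5.21146159e-05,  2.47393848e+01]), 'force': array([ 0.92622552, -0.11281911, -0.3411429 ]), 'torque': array([0.03548095, 0.04589672, 0.02277424]), 'gripper_force': 0.0, 'gripper_width': 91.05420001782251}
```

View pics/top0.png

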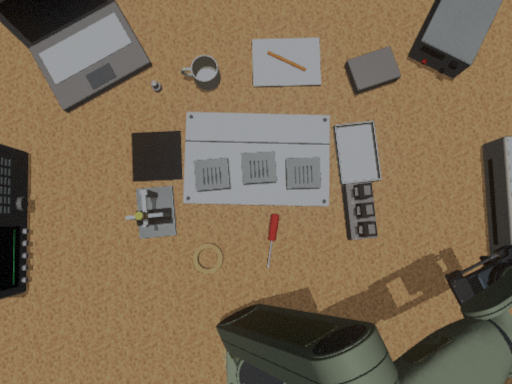

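View pics/side0.png

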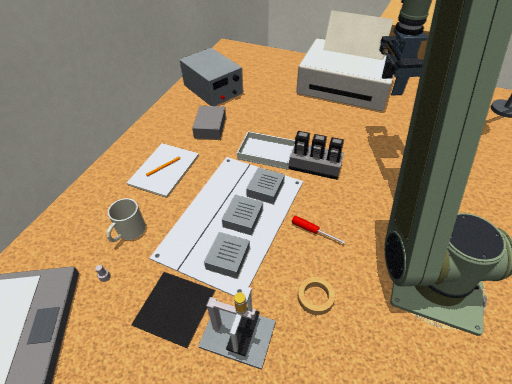

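The top and side views show three boxes, three packs in the charger, the antenna on its hook and the mat. I'm moving in over the charger and tray to see them close up with the wrist camera.

Emit:
{"fn": "step_arm", "kwargs": {
  "plan": [0,0,-3,0,0,0.108,0,0,-3,0,0,0.108,0,0,-3,0,0,0.108,0,0,-3,0,0,0.108,0,0,0,0,0,0]
}}

```text
time_s: 1.52
ee_pos: [241.6, -524.3, 354.8]
ee_rot: [179.3, -0.3, -0.2]
force: [0.3, -0.2, 1.5]
gripper_width: 90.9
gripper_force: 0.0
```

Emit:
{"fn": "step_arm", "kwargs": {
  "plan": [2.7,-2.7,0,0,0,0,2.7,-2.7,0,0,0,0,2.7,-2.7,0,0,0,0,2.7,-2.7,0,0,0,0,2.7,-2.7,0,0,0,0]
}}

```text
time_s: 1.93
ee_pos: [376.5, -385.8, 347.7]
ee_rot: [180.0, 0.0, -0.0]
force: [0.5, -0.3, -0.0]
gripper_width: 91.2
gripper_force: 0.0
```

Emit:
{"fn": "step_arm", "kwargs": {
  "plan": [2.7,-2.7,0,0,0,0,2.7,-2.7,0,0,0,0,2.7,-2.7,0,0,0,0,0,0,0,0,0,0,0,0,0,0,0,0]
}}

```text
time_s: 2.35
ee_pos: [457.7, -304.9, 347.4]
ee_rot: [-180.0, 0.0, 0.2]
force: [0.5, -0.6, 1.0]
gripper_width: 91.2
gripper_force: 0.0
```

```bash
python3 - <<'E'
from h import *
f=grab('wrist','w1'); print(f['position'],f['attitude'],f['fx'])
s=sensors.state(); print(s['ee_pos'],s['ee_rot'],s['qpos'])
show(f,['charger','pack1_mid','tray'],dict(charger=0,pack1_mid=64.5,tray=0))
E
```

```text
[ 537.71855587 -304.83496359  503.51605484] [ 1.63727285e+02 -4.62403998e-02 -8.97450736e+01] 326.0514195445702
[ 456.78619215 -305.90138858  347.54979265] [1.79985633e+02 5.67418415e-02 1.08312253e-01] [-3.49821566e+01  1.31646615e+01  7.98831047e+01 -4.44360752e-02
  8.69904043e+01  5.49118718e+01]
charger 0.72 [255.1 186.1] [ 401.4 -305.6    0. ]
pack1_mid 0.7 [256.6 233.9] [ 346.8 -308.    64.5]
tray 0.78 [254.6  65. ] [ 582.5 -304.1    0. ]
tray 0.63 [143.6 109.7] [ 519.2 -138.1    0. ]
```

View pics/w1.png

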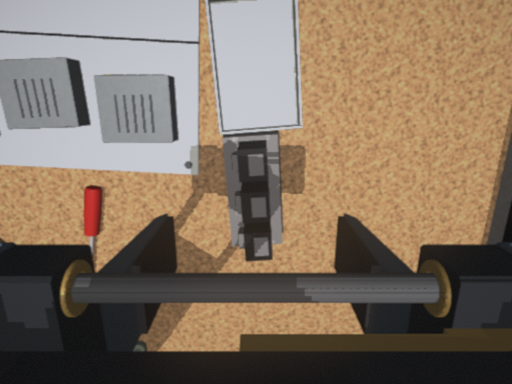

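The wrist view shows the charger around (256,190), the tray above it around (254,65), and two boxes at the left. I'm backing up to see the packs from above.

Emit:
{"fn": "step_arm", "kwargs": {
  "plan": [-3,0,1,0,0,0,-3,0,1,0,0,0,-3,0,1,0,0,0,-3,0,1,0,0,0,0,0,0,0,0,0]
}}

```text
time_s: 2.97
ee_pos: [330.5, -305.4, 306.3]
ee_rot: [-179.8, 0.3, -0.3]
force: [-0.8, 1.0, -1.0]
gripper_width: 90.8
gripper_force: 0.0
```

```bash
python3 - <<'E'
from h import *
f=grab('wrist','w2'); print(f['position'],f['attitude'],f['fx'])
show(f,['charger','pack1_mid','tray','pack1_tab'],dict(charger=0,pack1_mid=64.5,tray=0,pack1_tab=84))
cv2.imwrite('pics/w2c.png',cv2.resize(f['img'][0:220,150:370,::-1],(600,600),interpolation=cv2.INTER_CUBIC))
E
```

```text
[ 411.30378994 -306.52471568  461.99948805] [ 1.63438883e+02  1.02622239e-01 -9.02651373e+01] 326.0514195445702
pack1_mid 0.7 [254.8 144.2] [ 354.5 -305.    64.5]Traceback (most recent call last):
  File "<stdin>", line 3, in <module>
  File "h.py", line 19, in show
    for r in viewer.pinpoint(n,f)[:4]:
             ~~~~~~~~~~~~~~~^^^^^
ValueError: it knows: antenna_stem, box, box1_left, box1_right, box2_left, box2_right, box3_left, box3_right, charger, hook_rest, line, mat_mid, pack1_mid, pack2_mid, pack3_mid, tray
```

```bash
python3 - <<'E'
from h import *
f=grab('wrist','w2'); print(f['position'],f['attitude'],f['fx'])
show(f,['charger','pack1_mid','pack2_mid','pack3_mid','tray'],dict(charger=0,pack1_mid=64.5,tray=0,pack2_mid=64.5,pack3_mid=64.5))
cv2.imwrite('pics/w2c.png',cv2.resize(f['img'][0:220,150:370,::-1],(600,600),interpolation=cv2.INTER_CUBIC))
E
```

```text
[ 416.75531177 -307.36858171  464.90869084] [ 1.63868323e+02 -1.22179748e-01 -9.00663667e+01] 326.0514195445702
charger 0.67 [255.4 153.7] [ 340.3 -308.5    0. ]
pack1_mid 0.71 [253.1 151.7] [ 353.4 -305.5   64.5]
pack2_mid 0.63 [120.2  11.7] [ 508.4 -159.7   64.5]
pack3_mid 0.47 [123.3  15.2] [ 504.9 -162.7   64.5]
```

View pics/w2c.png

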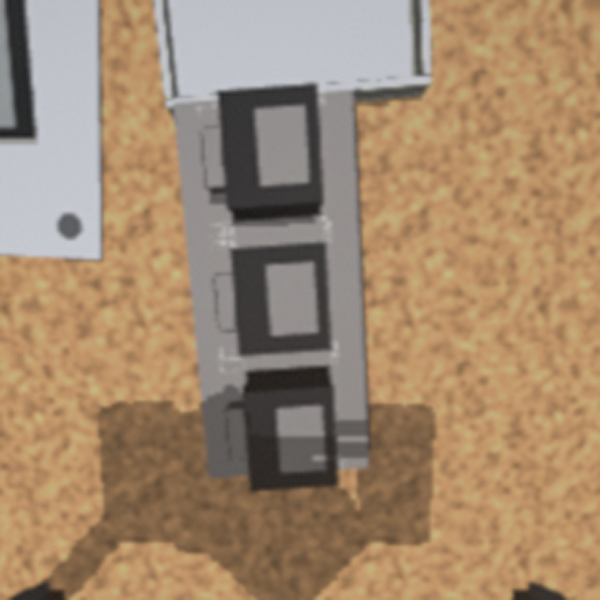

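The close view shows three packs, each with its tab on the left (+y) side, and the charger turned a few degrees. The top-face corners are clear, so I'll compute the pack poses from them.

```bash
python3 - <<'E'
from h import *
f=dict(position=[416.755,-307.369,464.909],attitude=[163.868,-.1222,-90.066],fx=326.05,fy=326.05,cx=viewer.grab_frame('wrist')['cx'],cy=191.5)
print(f['cx'])
s=220/600
P=[[(220,90),(316,84),(322,203),(232,208)],[(232,250),(326,243),(330,350),(240,356)],[(247,388),(334,382),(338,485),(252,491)]]
cs=[]
for p in P:
    q=np.array([onz(f,(150+(u+.5)*s-.5,(v+.5)*s-.5),117)[:2] for u,v in p])
    print(np.round(q.mean(0),1),'w',np.round(np.linalg.norm(q[0]-q[1]),1),'d',np.round(np.linalg.norm(q[0]-q[3]),1)); cs.append(q.mean(0))
d=cs[0]-cs[2]; print(np.degrees(np.arctan2(d[1],d[0])),np.linalg.norm(d)/2)
# tray bottom edge and side edges at z=30
for u,v in [(168,101),(430,83),(155,5),(427,5)]: print(np.round(onz(f,(150+(u+.5)*s-.5,(v+.5)*s-.5),30),1))
E
```

```text
255.25712380437773
[ 458.1 -302.6] w 34.3 d 39.9
[ 404.1 -305.8] w 35.2 d 39.2
[ 351.5 -309.9] w 34.0 d 41.4
3.954448944726451 53.43722180956338
[ 487.7 -254.7   30. ]
[ 495.  -371.7   30. ]
[ 526.  -250.5   30. ]
[ 525.9 -369.    30. ]
```

Emit:
{"fn": "step_arm", "kwargs": {
  "plan": [3,0,2,0,0,-0.068,3,0,2,0,0,0,3,0,2,0,0,0,3,0,2,0,0,0,0,0,0,0,0,0],
  "hand": 8,
  "newtons": 30
}}

```text
time_s: 3.93
ee_pos: [459.6, -298.6, 223.2]
ee_rot: [-179.7, 0.2, 4.1]
force: [-0.5, 0.5, 0.1]
gripper_width: 79.9
gripper_force: 0.0
```

```bash
cat >> h.py <<'E'
def to(x,y,z,yaw=None):
    viewer.grab_frame('top'); s=sensors.state(); 
    d=R.from_euler('xyz',s['ee_rot'],degrees=True).as_matrix().T@(np.array([x,y,z])-s['ee_pos'])
    print('pos',np.round(s['ee_pos'],1),'rot',np.round(s['ee_rot'],2),'shift cm',np.round(d/10,2), '' if yaw is None else 'wz %.4f'%-np.radians(yaw-s['ee_rot'][2]),'w',round(s['gripper_width'],1),'gf',round(s['gripper_force'],1),'F',np.round(s['force'],1),'t',s['time_s'])
E
python3 -c "
from h import *
to(458.4,-302.4,79.5,3.9)"
```

```text
pos [ 457.7 -299.   225. ] rot [-179.8     0.23    4.05] shift cm [ 0.1   0.39 14.55] wz 0.0026 w 80.1 gf 0.0 F [-0.1  0.1  0.6] t 3.9833
```

Emit:
{"fn": "step_arm", "kwargs": {
  "plan": [0,0.35,3.5,0,0,0,0,0,3.5,0,0,0,0,0,3.5,0,0,0,0,0,3,0,0,0,0,0,1,0,0,0]
}}

```text
time_s: 4.4
ee_pos: [454.0, -302.3, 79.8]
ee_rot: [-179.8, 0.3, 3.9]
force: [-0.4, 1.0, -0.5]
gripper_width: 79.7
gripper_force: 0.0
```

Emit:
{"fn": "step_arm", "kwargs": {
  "plan": [0,0,0,0,0,0,0,0,0,0,0,0,0,0,0,0,0,0,0,0,0,0,0,0,0,0,0,0,0,0],
  "hand": 3
}}

```text
time_s: 4.82
ee_pos: [457.5, -303.5, 84.8]
ee_rot: [180.0, -0.2, 3.8]
force: [0.6, 4.9, 3.3]
gripper_width: 50.0
gripper_force: 2.2
```

Emit:
{"fn": "step_arm", "kwargs": {
  "plan": [0,0,0,0,0,0,0,0,0,0,0,0,0,0,0,0,0,0,0,0,0,0,0,0,0,0,0,0,0,0]
}}

```text
time_s: 5.23
ee_pos: [457.1, -303.1, 83.9]
ee_rot: [-180.0, -0.1, 3.9]
force: [-0.3, 5.3, 6.0]
gripper_width: 35.8
gripper_force: 30.0
```

```bash
python3 -c "
from h import *
to(633,-303.5,160,3.7)"
```

```text
pos [ 457.1 -303.1   83.9] rot [-1.7997e+02 -6.0000e-02  3.8600e+00] shift cm [17.56  1.22 -7.59] wz 0.0028 w 35.8 gf 30.0 F [1.1 5.4 6.4] t 5.2833
```

Emit:
{"fn": "step_arm", "kwargs": {
  "plan": [0,0,-1,0,0,0,0,0,-1.5,0,0,0,0,0,-2,0,0,0,0,0,-2,0,0,0,0,0,-1.5,0,0,0]
}}

```text
time_s: 5.7
ee_pos: [457.0, -304.7, 164.8]
ee_rot: [179.8, -0.1, 3.9]
force: [0.3, -0.6, -2.3]
gripper_width: 35.8
gripper_force: 30.0
```

Emit:
{"fn": "step_arm", "kwargs": {
  "plan": [2.5,0,0,0,0,0,3.5,0,0,0,0,0,3.5,0,0,0,0,0,3.5,0,0,0,0,0,3,0,0,0,0,0]
}}

```text
time_s: 6.12
ee_pos: [618.3, -293.4, 163.2]
ee_rot: [179.9, -0.0, 3.9]
force: [-0.9, -0.8, -2.2]
gripper_width: 35.8
gripper_force: 30.0
```

Emit:
{"fn": "step_arm", "kwargs": {
  "plan": [1.6,0,0,0,0,0,0,0,0,0,0,0,0,0,0,0,0,0,0,0,0,0,0,0]
}}

```text
time_s: 6.45
ee_pos: [631.2, -292.2, 162.7]
ee_rot: [180.0, 0.1, 3.9]
force: [0.5, 0.3, -1.6]
gripper_width: 35.5
gripper_force: 30.0
```

```bash
python3 - <<'E'
from h import *
to(633,-303.5,77,3.7)
f=grab('side'); print(f['img'].shape)
c=proj(f,[600,-305,90]).astype(int); print(c)
cv2.imwrite('pics/s1.png',cv2.resize(f['img'][max(0,c[1]-90):c[1]+90,c[0]-100:c[0]+140,::-1],(800,600)))
E
```

```text
pos [ 631.  -292.2  163. ] rot [1.7998e+02 7.0000e-02 3.8500e+00] shift cm [0.13 1.14 8.6 ] wz 0.0027 w 36.2 gf 30.0 F [ 0.6 -0.2 -3.2] t 6.5
(384, 512, 3)
[261 131]
```

View pics/s1.png

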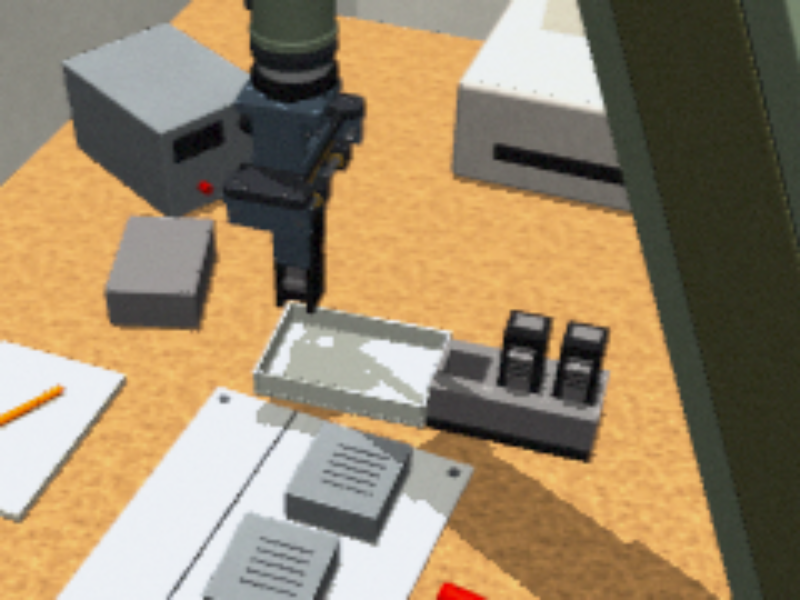

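Pack A is out and hanging over the tray, and the other two packs are still in the charger. Lowering and releasing it.

Emit:
{"fn": "step_arm", "kwargs": {
  "plan": [0.1,1.1,2,0,0,0,0,0,3,0,0,0,0,0,2,0,0,0,0,0,1.2,0,0,0,0,0,0.5,0,0,0]
}}

```text
time_s: 6.97
ee_pos: [631.7, -302.3, 75.7]
ee_rot: [-179.9, 0.3, 3.9]
force: [-8.6, 3.1, 20.9]
gripper_width: 35.7
gripper_force: 30.0
```

Emit:
{"fn": "step_arm", "kwargs": {
  "plan": [0,0,0,0,0,0,0,0,0,0,0,0,0,0,0,0,0,0]
}}

```text
time_s: 7.22
ee_pos: [634.5, -303.1, 77.1]
ee_rot: [179.9, -0.1, 3.9]
force: [0.4, 0.6, -1.8]
gripper_width: 36.0
gripper_force: 30.0
```

Emit:
{"fn": "step_arm", "kwargs": {
  "plan": [0,0,0,0,0,0,0,0,0,0,0,0,0,0,0,0,0,0,0,0,0,0,0,0,0,0,0,0,0,0],
  "hand": 7.5
}}

```text
time_s: 7.63
ee_pos: [634.4, -302.8, 76.5]
ee_rot: [180.0, -0.0, 3.9]
force: [-0.3, 0.4, 0.2]
gripper_width: 66.1
gripper_force: 0.0
```

Emit:
{"fn": "step_arm", "kwargs": {
  "plan": [0,0,-2,0,0,0,0,0,-4,0,0,0,0,0,-4,0,0,0,0,0,-4,0,0,0,0,0,0,0,0,0]
}}

```text
time_s: 8.05
ee_pos: [637.8, -304.4, 226.6]
ee_rot: [179.5, -0.9, 3.9]
force: [1.3, -1.5, 1.6]
gripper_width: 74.8
gripper_force: 0.0
```

Emit:
{"fn": "step_arm", "kwargs": {
  "plan": [-4,0,0,0,0,0,-4,0,0,0,0,0,-4,0,0,0,0,0,-4,0,0,0,0,0,-4,0,0,0,0,0]
}}

```text
time_s: 8.47
ee_pos: [432.7, -316.0, 215.9]
ee_rot: [180.0, -0.0, 3.9]
force: [0.2, -0.3, -0.5]
gripper_width: 75.0
gripper_force: 0.0
```

Emit:
{"fn": "step_arm", "kwargs": {
  "plan": [-2.8,0,0,0,0,0,0,0,0,0,0,0,0,0,0,0,0,0]
}}

```text
time_s: 8.72
ee_pos: [405.7, -318.3, 216.7]
ee_rot: [179.9, -0.1, 3.8]
force: [0.7, -0.4, -0.3]
gripper_width: 74.9
gripper_force: 0.0
```

```bash
python3 - <<'E'
from h import *
to(404.5,-306,80,3.9)
f=grab('side')
c=proj(f,[600,-305,90]).astype(int)
cv2.imwrite('pics/s2.png',cv2.resize(f['img'][c[1]-40:c[1]+60,c[0]-60:c[0]+100,::-1],(640,400)))
E
```

```text
pos [ 406.9 -318.5  216.6] rot [ 1.7993e+02 -1.0000e-01  3.8300e+00] shift cm [-0.18 -1.28 13.65] wz -0.0012 w 75.0 gf 0.0 F [ 1.3 -0.4  0.1] t 8.7667
```

View pics/s2.png

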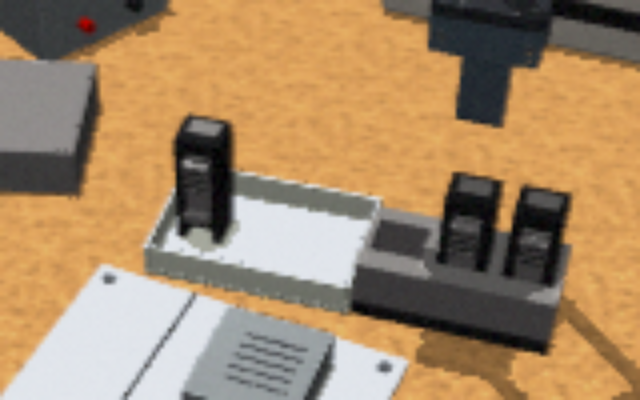

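Pack A stands upright in the far end of the tray. Pack B next.

Emit:
{"fn": "step_arm", "kwargs": {
  "plan": [-0.1,-1.25,3.5,0,0,0,0,0,3.5,0,0,0,0,0,3.5,0,0,0,0,0,2,0,0,0,0,0,0.8,0,0,0]
}}

```text
time_s: 9.23
ee_pos: [404.4, -304.2, 79.4]
ee_rot: [-179.8, 0.3, 4.0]
force: [-0.6, 0.3, -0.7]
gripper_width: 75.1
gripper_force: 0.0
```

Emit:
{"fn": "step_arm", "kwargs": {
  "plan": [0,0,0,0,0,0,0,0,0,0,0,0,0,0,0,0,0,0,0,0,0,0,0,0,0,0,0,0,0,0],
  "hand": 3
}}

```text
time_s: 9.65
ee_pos: [405.5, -305.3, 84.3]
ee_rot: [-180.0, -0.1, 3.8]
force: [1.2, 5.4, 3.4]
gripper_width: 44.6
gripper_force: 2.6
```

Emit:
{"fn": "step_arm", "kwargs": {
  "plan": [0,0,0,0,0,0,0,0,0,0,0,0,0,0,0,0,0,0,0,0,0,0,0,0,0,0,0,0,0,0]
}}

```text
time_s: 10.07
ee_pos: [405.3, -306.1, 84.0]
ee_rot: [179.9, -0.1, 3.9]
force: [1.9, 1.9, 5.8]
gripper_width: 36.0
gripper_force: 30.0
```

Emit:
{"fn": "step_arm", "kwargs": {
  "plan": [0,0,-1,0,0,0,0,0,-1.5,0,0,0,0,0,-2,0,0,0,0,0,-2,0,0,0,0,0,-1.5,0,0,0]
}}

```text
time_s: 10.48
ee_pos: [404.7, -306.2, 164.7]
ee_rot: [179.9, -0.0, 3.9]
force: [0.1, -0.4, -2.6]
gripper_width: 35.8
gripper_force: 30.0
```

Emit:
{"fn": "step_arm", "kwargs": {
  "plan": [2.5,0.4,0,0,0,0,3.5,0.4,0,0,0,0,3.5,0.3,0,0,0,0,3.5,0,0,0,0,0,3,0,0,0,0,0]
}}

```text
time_s: 10.9
ee_pos: [566.8, -306.1, 163.0]
ee_rot: [179.9, -0.0, 3.9]
force: [-0.6, -1.1, -2.9]
gripper_width: 36.2
gripper_force: 30.0
```

Emit:
{"fn": "step_arm", "kwargs": {
  "plan": [1.6,0,0,0,0,0,0,0,0,0,0,0,0,0,0,0,0,0,0,0,0,0,0,0]
}}

```text
time_s: 11.23
ee_pos: [579.8, -304.8, 162.6]
ee_rot: [-180.0, 0.1, 3.9]
force: [-0.8, 0.1, -1.6]
gripper_width: 35.5
gripper_force: 30.0
```

```bash
python3 - <<'E'
from h import *
to(580,-307,76,3.9)
E
```

```text
pos [ 579.6 -304.9  162.9] rot [-1.7999e+02  9.0000e-02  3.8500e+00] shift cm [0.04 0.21 8.69] wz -0.0008 w 36.0 gf 30.0 F [-0.   0.1 -3.1] t 11.2833
```

Gap to pack A is about 14 mm. Lowering B, then going on to C.

Emit:
{"fn": "step_arm", "kwargs": {
  "plan": [0,0.2,2,0,0,0,0,0,3,0,0,0,0,0,2,0,0,0,0,0,1.2,0,0,0,0,0,0.4,0,0,0]
}}

```text
time_s: 11.7
ee_pos: [578.8, -306.3, 76.0]
ee_rot: [-179.9, 0.3, 3.8]
force: [-6.4, 3.1, 10.3]
gripper_width: 35.4
gripper_force: 30.0
```

Emit:
{"fn": "step_arm", "kwargs": {
  "plan": [0,0,0,0,0,0,0,0,0,0,0,0,0,0,0,0,0,0]
}}

```text
time_s: 11.95
ee_pos: [581.9, -307.3, 78.3]
ee_rot: [179.9, -0.1, 3.9]
force: [-0.1, -0.9, -2.2]
gripper_width: 36.3
gripper_force: 30.0
```

Emit:
{"fn": "step_arm", "kwargs": {
  "plan": [0,0,0,0,0,0,0,0,0,0,0,0,0,0,0,0,0,0,0,0,0,0,0,0,0,0,0,0,0,0],
  "hand": 7.5
}}

```text
time_s: 12.37
ee_pos: [581.5, -306.9, 77.5]
ee_rot: [180.0, -0.0, 3.9]
force: [-0.2, 0.1, 0.1]
gripper_width: 66.5
gripper_force: 0.0
```

Emit:
{"fn": "step_arm", "kwargs": {
  "plan": [0,0,-2,0,0,0,0,0,-4,0,0,0,0,0,-4,0,0,0,0,0,-4,0,0,0,0,0,0,0,0,0]
}}

```text
time_s: 12.78
ee_pos: [585.0, -308.8, 227.0]
ee_rot: [179.4, -0.9, 3.9]
force: [0.5, -0.4, 1.1]
gripper_width: 75.0
gripper_force: 0.0
```

Emit:
{"fn": "step_arm", "kwargs": {
  "plan": [-4,0,0,0,0,0,-4,0,0,0,0,0,-4,0,0,0,0,0,-4,0,0,0,0,0,-4,0,0,0,0,0]
}}

```text
time_s: 13.2
ee_pos: [379.9, -320.0, 216.9]
ee_rot: [180.0, -0.0, 3.9]
force: [-0.4, -0.1, -0.2]
gripper_width: 75.0
gripper_force: 0.0
```

Emit:
{"fn": "step_arm", "kwargs": {
  "plan": [-2.9,-1.2,0,0,0,0,0,0,0,0,0,0,0,0,0,0,0,0]
}}

```text
time_s: 13.45
ee_pos: [351.0, -310.2, 217.5]
ee_rot: [179.9, -0.1, 3.8]
force: [0.7, 0.3, 0.3]
gripper_width: 75.0
gripper_force: 0.0
```

```bash
python3 - <<'E'
from h import *
to(350.7,-309.8,81,3.9)
E
```

```text
pos [ 352.3 -310.6  217.6] rot [ 1.7991e+02 -1.1000e-01  3.8400e+00] shift cm [-0.18 -0.12 13.66] wz -0.0010 w 75.0 gf 0.0 F [0.6 0.3 0.4] t 13.5
```

Emit:
{"fn": "step_arm", "kwargs": {
  "plan": [-0.1,0,3.5,0,0,0,0,0,3.5,0,0,0,0,0,3.5,0,0,0,0,0,2,0,0,0,0,0,0.8,0,0,0]
}}

```text
time_s: 13.92
ee_pos: [350.9, -309.3, 80.8]
ee_rot: [-179.8, 0.2, 4.0]
force: [0.1, 0.3, -0.2]
gripper_width: 75.2
gripper_force: 0.0
```

Emit:
{"fn": "step_arm", "kwargs": {
  "plan": [0,0,0,0,0,0,0,0,0,0,0,0,0,0,0,0,0,0,0,0,0,0,0,0,0,0,0,0,0,0],
  "hand": 3
}}

```text
time_s: 14.33
ee_pos: [351.6, -309.8, 85.2]
ee_rot: [-180.0, -0.1, 3.8]
force: [1.5, 6.4, 3.4]
gripper_width: 44.6
gripper_force: 3.0
```

Emit:
{"fn": "step_arm", "kwargs": {
  "plan": [0,0,0,0,0,0,0,0,0,0,0,0,0,0,0,0,0,0,0,0,0,0,0,0,0,0,0,0,0,0]
}}

```text
time_s: 14.75
ee_pos: [351.3, -310.1, 84.9]
ee_rot: [-180.0, -0.1, 3.9]
force: [1.0, 5.7, 6.0]
gripper_width: 35.9
gripper_force: 30.0
```

Emit:
{"fn": "step_arm", "kwargs": {
  "plan": [0,0,-1,0,0,0,0,0,-1.5,0,0,0,0,0,-2,0,0,0,0,0,-2,0,0,0,0,0,-1.5,0,0,0]
}}

```text
time_s: 15.17
ee_pos: [351.1, -311.4, 165.4]
ee_rot: [179.8, -0.0, 3.9]
force: [0.3, 0.1, -2.4]
gripper_width: 36.0
gripper_force: 30.0
```

Emit:
{"fn": "step_arm", "kwargs": {
  "plan": [2.5,0.4,0,0,0,0,3.5,0.4,0,0,0,0,3.5,0.3,0,0,0,0,3.5,0,0,0,0,0,3,0,0,0,0,0]
}}

```text
time_s: 15.58
ee_pos: [513.4, -311.2, 163.8]
ee_rot: [179.9, -0.0, 3.9]
force: [0.5, -1.5, -1.5]
gripper_width: 35.4
gripper_force: 30.0
```

Emit:
{"fn": "step_arm", "kwargs": {
  "plan": [1.4,0,0,0,0,0,0,0,0,0,0,0,0,0,0,0,0,0,0,0,0,0,0,0]
}}

```text
time_s: 15.92
ee_pos: [524.0, -309.7, 163.5]
ee_rot: [180.0, 0.1, 3.9]
force: [-0.0, -0.7, -2.7]
gripper_width: 35.4
gripper_force: 30.0
```

```bash
python3 - <<'E'
from h import *
to(527.5,-310.5,76,3.9)
E
```

```text
pos [ 523.9 -309.8  163.8] rot [1.7999e+02 7.0000e-02 3.8500e+00] shift cm [0.37 0.09 8.78] wz -0.0009 w 36.0 gf 30.0 F [ 0.7 -0.6 -1.7] t 15.9667
```

Emit:
{"fn": "step_arm", "kwargs": {
  "plan": [0.2,0.1,2,0,0,0,0,0,3,0,0,0,0,0,2,0,0,0,0,0,1.2,0,0,0,0,0,0.5,0,0,0]
}}

```text
time_s: 16.38
ee_pos: [524.5, -309.9, 76.7]
ee_rot: [-179.9, 0.3, 3.8]
force: [-9.3, 4.8, 26.2]
gripper_width: 35.9
gripper_force: 30.0
```

Emit:
{"fn": "step_arm", "kwargs": {
  "plan": [0,0,0,0,0,0,0,0,0,0,0,0,0,0,0,0,0,0]
}}

```text
time_s: 16.63
ee_pos: [527.1, -310.9, 77.7]
ee_rot: [179.9, -0.1, 3.8]
force: [0.6, -0.3, -1.6]
gripper_width: 36.2
gripper_force: 30.0
```

Emit:
{"fn": "step_arm", "kwargs": {
  "plan": [0,0,0,0,0,0,0,0,0,0,0,0,0,0,0,0,0,0,0,0,0,0,0,0,0,0,0,0,0,0],
  "hand": 7.5
}}

```text
time_s: 17.05
ee_pos: [527.6, -310.5, 77.3]
ee_rot: [180.0, -0.0, 3.9]
force: [-0.1, 0.5, 0.2]
gripper_width: 66.4
gripper_force: 0.0
```

Emit:
{"fn": "step_arm", "kwargs": {
  "plan": [0,0,-2,0,0,0,0,0,-4,0,0,0,0,0,-4,0,0,0,0,0,-4,0,0,0,0,0,-4,0,0,0]
}}

```text
time_s: 17.47
ee_pos: [527.1, -310.2, 259.1]
ee_rot: [180.0, -0.0, 3.9]
force: [1.0, 0.5, -0.9]
gripper_width: 75.0
gripper_force: 0.0
```

Emit:
{"fn": "step_arm", "kwargs": {
  "plan": [-1,-4,-2,0,0,0.068,-1,-4,-2,0,0,0,-1,-4,-2,0,0,0,-1,-4,-1,0,0,0,0,-4,0,0,0,0]
}}

```text
time_s: 17.88
ee_pos: [487.1, -121.6, 324.6]
ee_rot: [179.9, -0.3, -0.1]
force: [1.8, 0.4, 0.2]
gripper_width: 75.3
gripper_force: 0.0
```

Emit:
{"fn": "step_arm", "kwargs": {
  "plan": [0,-4,0,0,0,0,0,-4,0,0,0,0,0,-3,0,0,0,0,0,0,0,0,0,0,0,0,0,0,0,0]
}}

```text
time_s: 18.3
ee_pos: [487.7, -11.5, 321.6]
ee_rot: [180.0, -0.0, 0.2]
force: [-0.5, -1.2, -0.0]
gripper_width: 75.1
gripper_force: 0.0
```

```bash
python3 - <<'E'
from h import *
f=grab('wrist','w3'); print(f['position'],f['attitude'],f['cx'],f['cy'])
to(0,0,0,0)
show(f,['line','box','box1_left','box1_right'],6)
print('boxes');show(f,['tray'],0)
cv2.imwrite('pics/w3c.png',cv2.resize(f['img'][0:200,90:420,::-1],(800,485),interpolation=cv2.INTER_CUBIC))
E
```

```text
[567.56507644 -11.39385908 477.82629004] [ 1.63811133e+02 -8.47977056e-02 -8.97996728e+01] 255.25712380437773 192.50992282313211
pos [487.9 -13.2 321.4] rot [ 1.7996e+02 -2.0000e-02 -1.0000e-02] shift cm [-48.8   -1.33  32.13] wz -0.0002 w 75.1 gf 0.0 F [-0.8  0.   0.2] t 18.4
line 0.59 [250.7  54.5] [623.4  -5.8   6. ]
box 0.89 [252.3 117.3] [541.2  -8.    6. ]
box 0.78 [343.6 130.5] [ 523.2 -138.5    6. ]
box 0.71 [156.  132.7] [519.2 129.7   6. ]
box 0.54 [308.5  96.1] [570.2 -86.    6. ]
box1_left 0.75 [112.9 102.2] [561.1 186.3   6. ]
box1_right 0.96 [185.6  95.6] [570.2  84.5   6. ]
box1_right 0.69 [253.9  57.7] [619.4 -10.1   6. ]
boxes
tray 0.6 [466.3  87.5] [ 582.5 -306.8    0. ]
```

View pics/w3.png

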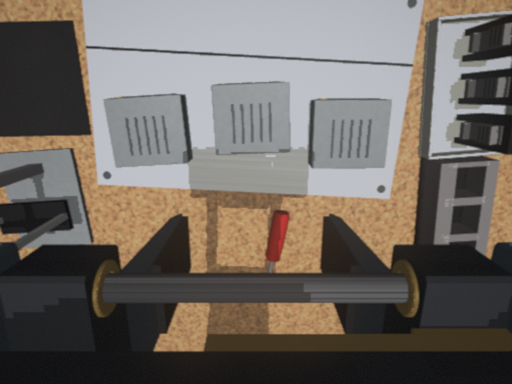

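All three packs stand in the tray. The line runs from about (86,47) to (410,65), with three boxes behind it, slightly turned. Computing the line and the box poses.

```bash
cat > m.py <<'E'
from h import *
f=dict(position=[567.565,-11.394,477.826],attitude=[163.811,-.0848,-89.80],fx=326.05,fy=326.05,cx=255.257,cy=192.51)
g=cv2.imread('pics/w3.png',0).astype(float)
pts=[]
for c in range(95,402,4):
    r0=47+(c-86)*18/324; r=np.arange(int(r0)-5,int(r0)+7); w=np.clip(g[r,c].max()-g[r,c]-25,0,None)
    if w.sum()>20: pts.append(onz(f,(c,(w*r).sum()/w.sum()),6)[:2])
pts=np.array(pts); a,b=np.polyfit(pts[:,1],pts[:,0],1); print('line x=%.2f+%.5f*y'%(b,a),'yaw %.2f'%-np.degrees(np.arctan(a)),np.std(pts[:,0]-a*pts[:,1]-b))
for p in [[(106,99),(184,95),(188,161),(113,166)],[(211,84),(289,82),(291,151),(214,154)],[(312,100),(390,99),(386,166),(312,167)]]:
    q=np.array([onz(f,x,42)[:2] for x in p]); m=q.mean(0); e=(q[0]-q[1]+q[3]-q[2])
    print(np.round(m,1),'yaw %.1f'%np.degrees(np.arctan2(-e[0],e[1])),np.round(np.linalg.norm(e)/2,1),'front gap',np.round([b+a*t[1]-t[0] for t in q[:2]],1))
E
python3 m.py
```

```text
line x=622.07+0.04825*y yaw -2.76 0.13323462936561378
[524.8 129.6] yaw 3.5 101.5 front gap [65.3 55.1]
[541.3  -6.9] yaw 2.0 101.3 front gap [39.9 32.4]
[ 522.1 -137.5] yaw 0.9 100.5 front gap [52.8 46.4]
```

Emit:
{"fn": "step_arm", "kwargs": {
  "plan": [-4.1,-1,1,0,0,0.048,0,0,4,0,0,0,0,0,4,0,0,0,0,0,4,0,0,0,0,0,4,0,0,0],
  "hand": 6.5
}}

```text
time_s: 19.07
ee_pos: [448.4, -3.7, 150.6]
ee_rot: [180.0, -0.1, -2.8]
force: [0.7, -0.4, 1.0]
gripper_width: 65.2
gripper_force: 0.0
```

Emit:
{"fn": "step_arm", "kwargs": {
  "plan": [0,0,4,0,0,0,0,0,3,0,0,0,0,0,2,0,0,0,0,0,0,0,0,0,0,0,0,0,0,0]
}}

```text
time_s: 19.48
ee_pos: [448.3, -3.5, 61.3]
ee_rot: [180.0, 0.1, -2.8]
force: [0.0, -0.3, 0.9]
gripper_width: 65.1
gripper_force: 0.0
```

```bash
python3 - <<'E'
from h import *
to(447,-3,28,-2.76)
E
```

```text
pos [449.4  -3.5  62.4] rot [ 1.80e+02 -7.00e-02 -2.81e+00] shift cm [-0.24 -0.04  3.44] wz -0.0008 w 64.9 gf 0.0 F [ 0.6 -0.2 -0.1] t 19.5333
```

Emit:
{"fn": "step_arm", "kwargs": {
  "plan": [0,0,2,0,0,0,0,0,1.4,0,0,0,0,0,0,0,0,0,0,0,0,0,0,0]
}}

```text
time_s: 19.87
ee_pos: [449.5, -3.2, 28.9]
ee_rot: [180.0, -0.1, -2.8]
force: [0.8, -0.5, 0.1]
gripper_width: 64.8
gripper_force: 0.0
```

Emit:
{"fn": "step_arm", "kwargs": {
  "plan": [1,0,0,0,0,0,0.8,0,0,0,0,0,0.6,0,0,0,0,0,0.5,0,0,0,0,0,0.4,0,0,0,0,0]
}}

```text
time_s: 20.28
ee_pos: [481.8, -4.6, 27.9]
ee_rot: [-180.0, 0.0, -2.8]
force: [-2.1, 1.3, 1.7]
gripper_width: 64.9
gripper_force: 1.1
```

Emit:
{"fn": "step_arm", "kwargs": {
  "plan": [0.5,0,0,0,0,0,0.5,0,0,0,0,0,0.5,0,0,0,0,0,0.5,0,0,0,0,0,0.3,0,0,0,0,0]
}}

```text
time_s: 20.7
ee_pos: [505.4, -5.9, 27.6]
ee_rot: [180.0, -0.1, -2.8]
force: [-1.4, 0.1, 1.1]
gripper_width: 65.3
gripper_force: 1.2
```

Emit:
{"fn": "step_arm", "kwargs": {
  "plan": [0,0,0,0,0,0,0,0,0,0,0,0,0,0,0,0,0,0]
}}

```text
time_s: 20.95
ee_pos: [505.0, -5.8, 27.8]
ee_rot: [180.0, -0.1, -2.8]
force: [0.4, 0.6, -0.5]
gripper_width: 65.4
gripper_force: 0.0
```

```bash
python3 - <<'E'
from h import *
to(516,-6,28,-2.76)
f=grab('wrist','w4'); print(f['position'],f['attitude'])
show(f,['box1_left','box1_right'],6)
cv2.imwrite('pics/w4c.png',cv2.resize(f['img'][0:240,96:416,::-1],(800,600),interpolation=cv2.INTER_CUBIC))
E
```

```text
pos [504.8  -5.8  27.8] rot [ 1.80e+02 -6.00e-02 -2.77e+00] shift cm [ 1.12 -0.04 -0.02] wz -0.0001 w 65.4 gf 0.0 F [ 0.4 -0.3 -0.3] t 21.0
[584.46770658  -9.90557025 184.06674492] [ 1.63836863e+02 -5.43350948e-02 -9.27440179e+01]
box1_right 0.56 [ 77.7 132.3] [571.3  86.4   6. ]
```

View pics/w4c.png

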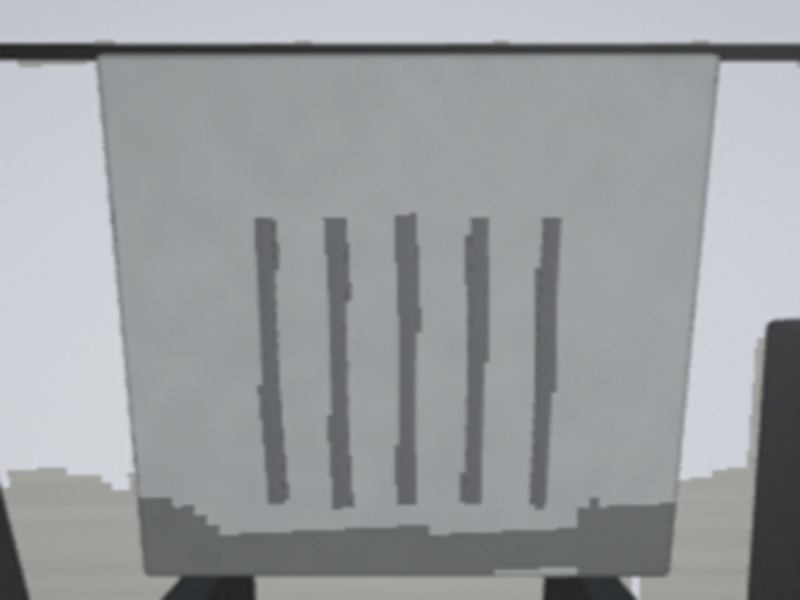

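The box is square to the line, and its front top edge is at crop row 54 just below the line at about 51. Measuring the gap from this frame.

```bash
cat >> h.py <<'E'
def gap(f,cols_line,cols_box):
    """line centre / box front top edge via row profiles; gap in line-normal direction (mm)"""
    g=cv2.cvtColor(f['img'],cv2.COLOR_RGB2GRAY).astype(float)
    L=[]
    for c in cols_line:
        p=g[0:120,c]; r=int(p.argmin()); k=np.arange(max(r-6,0),r+7); w=np.clip(np.median(g[0:60,c])-p[k]-20,0,None); L.append(onz(f,(c,(w*k).sum()/w.sum()),6)[:2])
    L=np.array(L); a,b=np.polyfit(L[:,1],L[:,0],1)
    print('line x=%.2f%+.5f*y yaw %.2f resid %.2f'%(b,a,-np.degrees(np.arctan(a)),np.std(L[:,0]-a*L[:,1]-b)))
    return a,b,g
E
python3 - <<'E'
from h import *
f=dict(position=[584.468,-9.906,184.067],attitude=[163.837,-.0543,-92.744],fx=326.05,fy=326.05,cx=255.257,cy=192.51)
f['img']=cv2.imread('pics/w4.png')[:,:,::-1]
a,b,g=gap(f,list(range(10,130,6))+list(range(390,505,6)),0)
for c in (140,180,256,330,375): print(c,g[14:30,c].astype(int))
for p in [(96+99/2.5,54.5/2.5),(96+717/2.5,56/2.5)]:
    q=onz(f,p,42); print(np.round(q,1), 'gap',(b+a*q[1]-q[0])*np.cos(np.arctan(a)))
for p in [(96+145/2.5,574/2.5),(96+667/2.5,574/2.5)]: print(np.round(onz(f,p,42),1))
E
```

```text
line x=621.71+0.04828*y yaw -2.76 resid 0.07
140 [201 195 161 111  62  41  52  82 116 136 149 151 152 151 150 151]
180 [202 204 194 140  74  46  53  84 121 140 150 153 153 153 153 154]
256 [204 204 195 142  78  53  57  91 130 147 155 158 157 158 158 158]
330 [201 203 193 140  81  60  68  98 135 149 155 158 158 158 158 157]
375 [200 194 161 113  74  61  66  99 135 149 155 156 155 156 155 155]
[615.5  35.6  42. ] gap 7.9117239345993084
[610.6 -61.6  42. ] gap 8.072460887403615
[527.5  40.2  42. ]
[522.8 -57.6  42. ]
```

The gap is 8.0 mm at both ends and square. Pushing the last 8 mm and checking.

Emit:
{"fn": "step_arm", "kwargs": {
  "plan": [0.3,0,0,0,0,0,0.3,0,0,0,0,0,0.2,0,0,0,0,0,0,0,0,0,0,0,0,0,0,0,0,0]
}}

```text
time_s: 21.57
ee_pos: [512.7, -6.2, 27.6]
ee_rot: [180.0, -0.0, -2.8]
force: [-0.5, -0.4, 0.0]
gripper_width: 65.3
gripper_force: 0.4
```

```bash
cat >> h.py <<'E'
def check(save):
    """gap from box front top edge to line, wrist camera, box ahead of the fingers"""
    f=grab('wrist',save); g=cv2.cvtColor(f['img'],cv2.COLOR_RGB2GRAY).astype(float)
    print(np.round(f['position'],1)); a,b=0.04828,621.71
    for side,cols in (('L',range(150,200,5)),('R',range(310,360,5))):
        o=[]
        for c in cols:
            p=cv2.GaussianBlur(g[:70,c:c+1],(1,3),0)[:,0]; d=np.diff(p); o.append((int(p.argmin()),int(p.min()),int(d[p.argmin():].argmax()+p.argmin())))
        print(side,o[0],o[5]); 
        r=np.median([x[2] for x in o])+.5; q=onz(f,(np.mean(cols),r),42); l=onz(f,(np.mean(cols),np.median([x[0] for x in o])),6)
        print('  edge',np.round(q[:2],1),'gap %.2f'%((b+a*q[1]-q[0])*.9988),'dark row gap %.2f'%((b+a*l[1]-l[0])*.9988))
    return f,g
E
python3 - <<'E'
from h import *
to(512.8,-6,28,-2.76)
f,g=check('w5')
for c in (60,180,330,450): print(c,g[0:40,c].astype(int))
E
```

```text
pos [512.8  -6.2  27.6] rot [ 1.80e+02 -4.00e-02 -2.76e+00] shift cm [ 0.   -0.02 -0.04] wz -0.0001 w 64.8 gf 0.3 F [-0.2  0.9 -0.8] t 21.6167
[592.5 -10.3 183.8]
L (25, 129, 26) (25, 131, 26)
  edge [621.   20.9] gap 1.68 dark row gap -5.85
R (25, 141, 26) (25, 143, 26)
  edge [618.  -42.2] gap 1.65 dark row gap -5.89
60 [189 189 189 190 190 190 191 190 191 190 192 191 192 192 192 192 192 192
 192 193 193 193 194 192 194 194 195 194 194 195 195 195 197 190 150  82
  38  38  38  36]
180 [198 198 199 199 199 199 199 200 199 200 199 200 200 200 200 200 201 200
 200 201 201 202 203 192 145 123 134 148 151 153 153 152 153 152 153 153
 154 153 153 153]
330 [198 198 197 198 198 198 199 198 199 199 199 199 200 199 200 199 200 201
 201 200 200 201 201 191 148 137 145 152 156 156 157 157 157 157 156 157
 158 157 156 158]
450 [190 189 190 190 190 191 191 191 191 191 190 191 192 191 192 192 193 193
 193 193 193 193 193 194 194 194 194 194 194 194 194 195 196 190 153  90
  57  57  58  58]
```

```bash
python3 - <<'E'
from h import *
f=grab('wrist','w6'); g=cv2.cvtColor(f['img'],cv2.COLOR_RGB2GRAY).astype(float)
# re-fit line with this frame at both sides
L=[]
for c in list(range(5,100,5))+list(range(400,500,5)):
    p=g[28:60,c]; k=np.arange(28,60); w=np.clip(180-p,0,None)
    i=int(p.argmin()); m=(np.abs(np.arange(32)-i)<9); L.append(onz(f,(c,(w*k*m).sum()/(w*m).sum()),6)[:2])
L=np.array(L);a,b=np.polyfit(L[:,1],L[:,0],1);print(a,b,np.std(L[:,0]-a*L[:,1]-b))
a,b=.04828,621.71
for y in (20,-42):
  for d in (0,1,2): print(y,d,np.round(proj(f,[b+a*y-d,y,42]),2))
E
```

```text
0.04788538223545107 621.6763942286119 0.07903634242058903
20 0 [174.32  21.79]
20 1 [174.61  24.59]
20 2 [174.91  27.38]
-42 0 [332.14  21.88]
-42 1 [332.09  24.68]
-42 2 [332.05  27.47]
```

Emit:
{"fn": "step_arm", "kwargs": {
  "plan": [0.07,0,0,0,0,0,0,0,0,0,0,0,0,0,0,0,0,0]
}}

```text
time_s: 21.97
ee_pos: [512.8, -6.2, 27.7]
ee_rot: [180.0, 0.0, -2.8]
force: [-2.6, 0.1, 1.6]
gripper_width: 65.0
gripper_force: 1.1
```

Emit:
{"fn": "step_arm", "kwargs": {
  "plan": [-1,0,0,0,0,0,-3,0,0,0,0,0,0,0,-4,0,0,0,0,0,-3,0,0,0,-2,-3,0,0,0,0]
}}

```text
time_s: 22.38
ee_pos: [461.3, 24.4, 102.9]
ee_rot: [180.0, -1.0, -3.0]
force: [1.9, 0.9, 0.1]
gripper_width: 64.9
gripper_force: 0.0
```

Emit:
{"fn": "step_arm", "kwargs": {
  "plan": [-2,-3,0,0,0,0,0,-4,0,0,0,0,0,-3.8,0,0,0,0,0,0,0,0,0,0,0,0,0,0,0,0]
}}

```text
time_s: 22.8
ee_pos: [439.7, 137.1, 97.9]
ee_rot: [-180.0, -0.1, -2.5]
force: [-0.5, -0.2, -0.6]
gripper_width: 65.0
gripper_force: 0.0
```

```bash
python3 - <<'E'
from h import *
to(440,131,28,-2.76)
f=grab('top'); show(f,['box'],6)
E
```

```text
pos [439.5 135.8  97.7] rot [ 1.7998e+02 -3.0000e-02 -2.6400e+00] shift cm [0.07 0.47 6.97] wz 0.0021 w 65.0 gf 0.0 F [ 0.7  0.2 -0.8] t 22.85
box 0.84 [216.3 176.7] [516. 121.   6.]
box 0.79 [257.2 159.1] [566.6  -4.2   6. ]
box 0.74 [303.  175.7] [ 512.3 -141.7    6. ]
```

Emit:
{"fn": "step_arm", "kwargs": {
  "plan": [0,0.45,3,0,0,0.002,0,0,3,0,0,0,0,0,1,0,0,0,0,0,0,0,0,0]
}}

```text
time_s: 23.28
ee_pos: [437.5, 128.9, 25.4]
ee_rot: [179.9, 0.3, -3.0]
force: [-0.4, -0.1, 0.8]
gripper_width: 65.0
gripper_force: 0.0
```

Emit:
{"fn": "step_arm", "kwargs": {
  "plan": [1,0,0,0,0,0,0.8,0,0,0,0,0,0.6,0,0,0,0,0,0.6,0,0,0,0,0,0.6,0,0,0,0,0]
}}

```text
time_s: 23.7
ee_pos: [475.6, 129.0, 28.3]
ee_rot: [180.0, 0.1, -2.9]
force: [-5.3, 0.1, 4.2]
gripper_width: 65.2
gripper_force: 2.4
```

Emit:
{"fn": "step_arm", "kwargs": {
  "plan": [0.6,0,0,0,0,0,0.6,0,0,0,0,0,0.6,0,0,0,0,0,0.6,0,0,0,0,0,0.6,0,0,0,0,0]
}}

```text
time_s: 24.12
ee_pos: [505.9, 127.6, 27.7]
ee_rot: [180.0, 0.0, -2.9]
force: [-5.0, 1.6, 3.0]
gripper_width: 64.7
gripper_force: 2.3
```

Emit:
{"fn": "step_arm", "kwargs": {
  "plan": [0.5,0,0,0,0,0,0.3,0,0,0,0,0,0,0,0,0,0,0,0,0,0,0,0,0]
}}

```text
time_s: 24.45
ee_pos: [515.0, 127.4, 27.7]
ee_rot: [-180.0, -0.2, -2.9]
force: [-0.2, -0.8, 0.7]
gripper_width: 65.0
gripper_force: 0.0
```

```bash
cat >> h.py <<'E'
def check2(save,yb):
    """gap at both ends: rows of the plate->edge transition (or line->box), wrist camera"""
    f=grab('wrist',save); g=cv2.cvtColor(f['img'],cv2.COLOR_RGB2GRAY).astype(float); s=sensors.state(); p=s['ee_pos']
    L=[]
    for c in list(range(5,95,5))+list(range(405,500,5)):
        q=g[3:90,c]; i=int(q.argmin()); k=np.arange(87); w=np.clip(170-q,0,None)*(abs(k-i)<9)
        if q.min()<90: L.append(onz(f,(c,(w*k).sum()/w.sum()+3),6)[:2])
    L=np.array(L); print(len(L)); a,b=np.polyfit(L[:,1],L[:,0],1); r=L[:,0]-a*L[:,1]-b; L=L[abs(r)<2]; a,b=np.polyfit(L[:,1],L[:,0],1)
    print('line',round(a,4),round(b,2),'std %.2f'%np.std(L[:,0]-a*L[:,1]-b),'TCP->line %.1f'%((b+a*p[1]-p[0])*.9988),np.round(p,1))
    for y in (yb+32,yb-32):
        u0=proj(f,[b+a*y,y,42]); c=int(round(u0[0])); print('gap0 row %.1f'%u0[1],'px/mm %.2f'%(proj(f,[b+a*y-1,y,42])[1]-u0[1]),'rows from',max(0,int(u0[1])-8),g[max(0,int(u0[1])-8):int(u0[1])+36,c].astype(int))
    return f,g
E
python3 - <<'E'
from h import *
to(518,127,28,-2.76)
check2('w7',126)
E
```

```text
pos [514.9 127.4  27.8] rot [-1.7998e+02 -1.6000e-01 -2.8700e+00] shift cm [ 0.32  0.02 -0.02] wz -0.0019 w 65.2 gf 0.0 F [ 0.   0.8 -1.4] t 24.5
30
line 0.1203 606.71 std 0.30 TCP->line 107.3 [514.6 127.4  27.8]
gap0 row 20.1 px/mm 2.80 rows from 12 [196 196 196 196 197 197 196 197 197 198 198 187 136 123 138 147 149 148
 149 148 149 149 150 150 150 149 150 150 151 150 151 149 151 150 150 151
 151 150 151 151 151 152 152 151]
gap0 row 32.7 px/mm 2.75 rows from 24 [148 139 148 154 155 155 155 155 156 155 155 154 155 154 153 154 154 154
 152 153 153 153 152 153 153 153 154 154 154 155 155 157 156 156 157 156
 155 156 156 155 154 153 154 154]
```

```bash
python3 - <<'E'
from h import *
f=grab('wrist','w8'); g=cv2.cvtColor(f['img'],cv2.COLOR_RGB2GRAY).astype(float)
a,b=.04828,621.71
for x,y in [(b+a*190,190),(b+a*65,65)]: 
    u=proj(f,[x,y,6]); c=int(round(u[0])); print('pred line',u, g[max(0,int(u[1])-10):int(u[1])+11,min(max(c,0),511)].astype(int))
for y in (158,94):
    u0=proj(f,[b+a*y,y,42]); print('gap0 row',u0,'px/mm',proj(f,[b+a*y-1,y,42])[1]-u0[1])
cv2.imwrite('pics/w8c.png',cv2.resize(f['img'][0:110,:,::-1],(800,172)))
E
```

```text
pred line [116.84507667  28.38391184] [195 193 195 195 196 197 185 116  53  39  40  39  40 104 183 199 197 197
 197 197 197]
pred line [368.86718354  27.98527936] [195 195 196 196 197 188 151 137 145 152 153 152 153 152 152 151 152 152
 152 152 153]
gap0 row [161.33203795   9.2033368 ] px/mm 2.849922888974305
gap0 row [325.42554304   8.94416194] px/mm 2.8504287600683824
```

View pics/w8c.png

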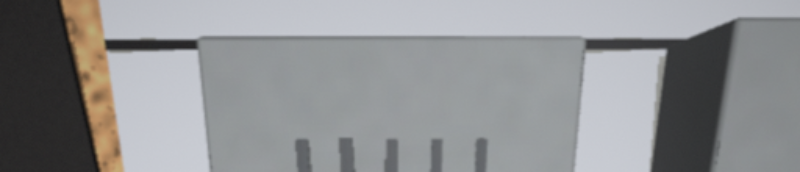

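The line sits where predicted, and the box is 5.2 mm short and square. The mid box shows at the right, already up to the line. Pushing 5.2 mm.

Emit:
{"fn": "step_arm", "kwargs": {
  "plan": [0.2,0,0,0,0,0.001,0.2,0,0,0,0,0,0.12,0,0,0,0,0,0,0,0,0,0,0,0,0,0,0,0,0]
}}

```text
time_s: 25.02
ee_pos: [518.2, 126.9, 27.6]
ee_rot: [180.0, 0.1, -2.9]
force: [-3.9, 0.3, 2.4]
gripper_width: 65.1
gripper_force: 2.1
```

```bash
cat >> h.py <<'E'
def gapk(f,yb,z=42):
    g=cv2.cvtColor(f['img'],cv2.COLOR_RGB2GRAY).astype(float); a,b=.04828,621.71
    for y in (yb+35,yb-35):
        u0=proj(f,[b+a*y,y,z]); k=proj(f,[b+a*y-1,y,z])[1]-u0[1]; c=int(round(u0[0])); r0=max(0,int(u0[1]-6*k)); q=g[r0:int(u0[1]+8*k),c-2:c+3].mean(1)
        i=int(np.diff(q).argmin()); lo=.5*(q[max(i-3,0)]+q[i+2:i+4].min()); j=np.where(q<lo)[0][0]; e=r0+j-1+(q[j-1]-lo)/(q[j-1]-q[j])
        print('y %.0f gap %.2f (row %.1f vs %.1f) min %d'%(y,(e-u0[1])/k,e,u0[1],q.min()))
E
python3 - <<'E'
from h import *
to(520,127,28,-2.76)
f=grab('wrist','w9'); gapk(f,125)
E
```

```text
pos [518.2 126.9  27.6] rot [ 1.7998e+02  6.0000e-02 -2.9300e+00] shift cm [ 0.18 -0.02 -0.04] wz -0.0030 w 64.9 gf 2.2 F [-4.5  0.1  2.5] t 25.0667
y 160 gap 1.52 (row 23.6 vs 19.4) min 118
y 90 gap 1.64 (row 23.5 vs 18.9) min 136
```

Emit:
{"fn": "step_arm", "kwargs": {
  "plan": [0.1,0,0,0,0,0,0.05,0,0,0,0,0,0,0,0,0,0,0,0,0,0,0,0,0]
}}

```text
time_s: 25.45
ee_pos: [520.7, 126.9, 27.6]
ee_rot: [180.0, -0.1, -2.9]
force: [-1.8, -0.9, -0.9]
gripper_width: 65.0
gripper_force: 0.9
```

```bash
python3 - <<'E'
from h import *
to(520,127,28,-2.76)
f=grab('wrist','w10'); gapk(f,125)
E
```

```text
pos [520.7 126.9  27.6] rot [ 1.80e+02 -5.00e-02 -2.93e+00] shift cm [-0.07 -0.01 -0.04] wz -0.0030 w 64.6 gf 0.8 F [-0.9 -0.6 -1.3] t 25.5
y 160 gap -1.01 (row 23.6 vs 26.5) min 119
y 90 gap -0.89 (row 23.5 vs 26.0) min 136
```

It's 0.95 mm past the line centre, still within the 3 mm line. On to the right box.

Emit:
{"fn": "step_arm", "kwargs": {
  "plan": [-1,0,0,0,0,0,-3,0,0,0,0,0,0,0,-4,0,0,0,0,0,-3,0,0,0,-1,3.7,0,0,0,0]
}}

```text
time_s: 25.97
ee_pos: [475.0, 96.8, 103.3]
ee_rot: [-179.7, -1.0, -2.7]
force: [3.3, -0.5, 1.1]
gripper_width: 64.8
gripper_force: 0.0
```

Emit:
{"fn": "step_arm", "kwargs": {
  "plan": [-1,3.7,0,0,0,-0.003,-1,3.7,0,0,0,0,0,3.7,0,0,0,0,0,3.7,0,0,0,0,0,3.7,0,0,0,0]
}}

```text
time_s: 26.38
ee_pos: [439.4, -92.8, 98.3]
ee_rot: [180.0, -0.2, -2.7]
force: [0.1, 0.1, -0.2]
gripper_width: 65.1
gripper_force: 0.0
```

Emit:
{"fn": "step_arm", "kwargs": {
  "plan": [0,3.7,0,0,0,0,0,0,0,0,0,0,0,0,0,0,0,0,0,0,0,0,0,0]
}}

```text
time_s: 26.72
ee_pos: [437.6, -127.8, 97.8]
ee_rot: [-180.0, -0.0, -2.8]
force: [0.5, 0.5, -0.2]
gripper_width: 65.3
gripper_force: 0.0
```

```bash
python3 - <<'E'
from h import *
to(437,-134,28,-2.76)
E
```

```text
pos [ 437.6 -127.3   97.8] rot [-1.7999e+02 -3.0000e-02 -2.7200e+00] shift cm [-0.03  0.68  6.98] wz 0.0007 w 65.1 gf 0.0 F [ 0.2 -0.2 -1.1] t 26.7667
```

Emit:
{"fn": "step_arm", "kwargs": {
  "plan": [0,0.7,3,0,0,0,0,0,3,0,0,0,0,0,1,0,0,0,0,0,0,0,0,0]
}}

```text
time_s: 27.1
ee_pos: [435.4, -133.0, 25.5]
ee_rot: [-179.9, 0.3, -2.6]
force: [0.6, 0.6, 0.4]
gripper_width: 65.1
gripper_force: 0.0
```

Emit:
{"fn": "step_arm", "kwargs": {
  "plan": [1,0,0,0,0,0,0.8,0,0,0,0,0,0.6,0,0,0,0,0,0.6,0,0,0,0,0,0.6,0,0,0,0,0]
}}

```text
time_s: 27.52
ee_pos: [473.2, -136.6, 28.3]
ee_rot: [180.0, 0.1, -2.7]
force: [-5.1, 0.3, 3.2]
gripper_width: 65.0
gripper_force: 2.3
```

Emit:
{"fn": "step_arm", "kwargs": {
  "plan": [0.6,0,0,0,0,0,0.6,0,0,0,0,0,0.6,0,0,0,0,0,0.6,0,0,0,0,0,0.4,0,0,0,0,0]
}}

```text
time_s: 27.93
ee_pos: [502.3, -138.5, 27.7]
ee_rot: [180.0, -0.1, -2.8]
force: [-4.3, 0.2, 3.8]
gripper_width: 65.2
gripper_force: 2.2
```

Emit:
{"fn": "step_arm", "kwargs": {
  "plan": [0.2,0,0,0,0,0,0,0,0,0,0,0,0,0,0,0,0,0]
}}

```text
time_s: 28.18
ee_pos: [504.2, -138.6, 27.7]
ee_rot: [180.0, -0.1, -2.8]
force: [0.1, -0.5, -1.2]
gripper_width: 64.3
gripper_force: 0.2
```

```bash
python3 - <<'E'
from h import *
to(507,-138,28,-2.76)
f=grab('wrist','w11'); gapk(f,-139)
E
```

```text
pos [ 504.2 -138.6   27.8] rot [ 1.7997e+02 -1.4000e-01 -2.7700e+00] shift cm [ 0.28 -0.07 -0.02] wz -0.0001 w 64.8 gf 0.0 F [0.2 1.2 0. ] t 28.2333
y -104 gap 2.75 (row 23.6 vs 15.9) min 120
y -174 gap 2.67 (row 23.5 vs 16.0) min 137
```

Emit:
{"fn": "step_arm", "kwargs": {
  "plan": [0.28,0,0,0,0,0,0,0,0,0,0,0,0,0,0,0,0,0,0,0,0,0,0,0]
}}

```text
time_s: 28.62
ee_pos: [505.8, -138.5, 27.7]
ee_rot: [180.0, 0.0, -2.8]
force: [-1.7, -0.0, 0.5]
gripper_width: 65.0
gripper_force: 1.3
```

```bash
python3 - <<'E'
from h import *
to(507,-138,28,-2.76)
f=grab('wrist','w11'); gapk(f,-139)
E
```

```text
pos [ 505.8 -138.5   27.7] rot [ 1.80e+02  1.00e-02 -2.76e+00] shift cm [ 0.12 -0.05 -0.03] wz -0.0000 w 65.3 gf 1.3 F [-1.9  0.4  1.1] t 28.6667
y -104 gap 1.21 (row 23.6 vs 20.2) min 120
y -174 gap 1.13 (row 23.5 vs 20.3) min 137
```

Emit:
{"fn": "step_arm", "kwargs": {
  "plan": [0.07,0,0,0,0,0,0,0,0,0,0,0,0,0,0,0,0,0]
}}

```text
time_s: 28.97
ee_pos: [506.3, -138.5, 27.7]
ee_rot: [-180.0, 0.0, -2.8]
force: [-4.5, -0.9, 2.7]
gripper_width: 65.1
gripper_force: 2.1
```

```bash
python3 - <<'E'
from h import *
to(507,-138,28,-2.76)
f=grab('wrist','w11'); gapk(f,-139)
E
```

```text
pos [ 506.3 -138.5   27.7] rot [-1.80e+02  4.00e-02 -2.76e+00] shift cm [ 0.07 -0.05 -0.03] wz 0.0001 w 64.8 gf 2.2 F [-3.7  0.4  3.3] t 29.0167
y -104 gap 0.72 (row 23.6 vs 21.6) min 120
y -174 gap 0.63 (row 23.5 vs 21.7) min 137
```

Right box is within 0.7 mm. Retreating, checking all three boxes from above, then on to the hook.

Emit:
{"fn": "step_arm", "kwargs": {
  "plan": [-1,0,0,0,0,0,-3,0,0,0,0,0,0,0,-4,0,0,0,0,-2,-4,0,0,0,0.5,-3.7,-3,0,0,0]
}}

```text
time_s: 29.48
ee_pos: [474.1, -87.5, 133.6]
ee_rot: [179.9, -0.3, -3.0]
force: [1.3, -0.5, -0.2]
gripper_width: 65.2
gripper_force: 0.0
```

Emit:
{"fn": "step_arm", "kwargs": {
  "plan": [0.5,-3.5,-3,0,0,0,0.5,-3.5,-3,0,0,0,0,0,-3,0,0,0,0,0,0,0,0,0,0,0,0,0,0,0]
}}

```text
time_s: 29.9
ee_pos: [487.0, -23.3, 216.7]
ee_rot: [180.0, -0.4, -2.7]
force: [-2.0, -1.1, -1.0]
gripper_width: 65.1
gripper_force: 0.0
```

```bash
python3 - <<'E'
from h import *
f=grab('wrist','w12')
for y in (125,-9,-139): gapk(f,y)
to(310,305,330,-2.76)
E
```

```text
y 160 gap -1.52 (row 37.0 vs 38.8) min 130
y 90 gap -1.31 (row 37.4 vs 38.9) min 135
y 26 gap -0.08 (row 38.9 vs 39.0) min 133
y -44 gap 0.21 (row 39.4 vs 39.2) min 146
y -104 gap 0.08 (row 39.4 vs 39.3) min 134
y -174 gap 0.03 (row 39.5 vs 39.4) min 135
pos [485.  -23.8 214.1] rot [-1.80e+02  3.00e-02 -2.78e+00] shift cm [-19.08 -32.   -11.58] wz -0.0004 w 65.1 gf 0.0 F [-0.1  0.   0.1] t 30.0
```

Emit:
{"fn": "step_arm", "kwargs": {
  "plan": [-2,-4,-3,0,0,0,-2,-4,-3,0,0,0,-2,-4,-3,0,0,0,-2,-4,-2.5,0,0,0,-2,-4,0,0,0,0]
}}

```text
time_s: 30.42
ee_pos: [413.3, 143.4, 307.3]
ee_rot: [-179.9, -0.3, -2.9]
force: [1.7, 0.6, -0.1]
gripper_width: 65.1
gripper_force: 0.0
```

Emit:
{"fn": "step_arm", "kwargs": {
  "plan": [-3,-4,0,0,0,0,-3,-4,0,0,0,0,-3,-4,0,0,0,0,0,0,0,0,0,0,0,0,0,0,0,0]
}}

```text
time_s: 30.83
ee_pos: [340.8, 247.0, 303.4]
ee_rot: [179.9, 0.1, -2.5]
force: [0.4, 0.1, -0.4]
gripper_width: 65.1
gripper_force: 0.0
```

```bash
python3 - <<'E'
from h import *
to(310,305,330,-2.76)
f=grab('wrist','w13'); print(f['position'],f['attitude'])
show(f,['antenna_stem','hook_rest','mat_mid'],dict(antenna_stem=180,hook_rest=140,mat_mid=3))
cv2.imwrite('pics/w13c.png',cv2.resize(f['img'][0:240,96:416,::-1],(800,600),interpolation=cv2.INTER_CUBIC))
E
```

```text
pos [341.7 246.  303.6] rot [ 1.7988e+02  8.0000e-02 -2.6800e+00] shift cm [-3.45 -5.74 -2.65] wz 0.0015 w 64.8 gf 0.0 F [ 0.8 -0.6 -0.1] t 30.8833
[421.81199098 242.29877978 459.62679259] [163.69344165  -0.16682556 -92.66100259]
hook_rest 0.95 [190.1 119.9] [403.7 304.7 140. ]
```

View pics/w13c.png

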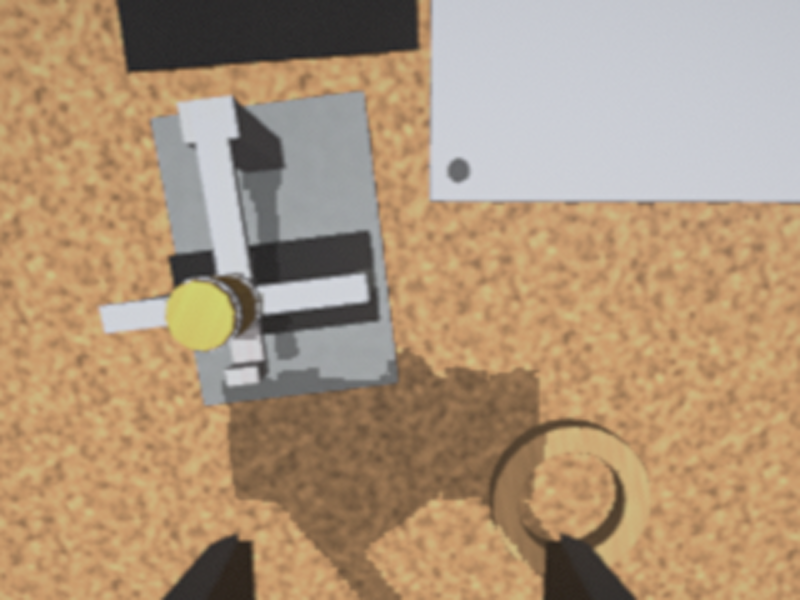

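The view shows the antenna stem's top at crop (201,315), its bar from (100,318) to (367,288), and the hook tip pointing down towards the robot at (243,365). Computing positions.

```bash
python3 - <<'E'
from h import *
f=dict(position=[421.812,242.299,459.627],attitude=[163.693,-.1668,-92.661],fx=326.05,fy=326.05,cx=255.257,cy=192.51)
P=lambda u,v,z: onz(f,(96+(u+.5)/2.5-.5,(v+.5)/2.5-.5),z)[:2]
print('stem top 205',P(201,315,205))
e1,e2=P(101,319,150),P(368,287,150); print('bar',e1,e2,'mid',(e1+e2)/2,np.linalg.norm(e1-e2),'yaw',np.degrees(np.arctan2(*( (e1-e2)*[-1,1]))))
t,p=P(243,375,158),P(207,98,140); print('tip end',t,'post far',p)
a,b=P(247,350,140),P(205,145,140); d=b-a; print('arm',a,b,np.degrees(np.arctan2(d[1],d[0])))
m=[P(128,72,3),P(419,47,3)]; d=m[0]-m[1]; print('mat near',m,np.degrees(np.arctan2(-d[0],d[1])),np.linalg.norm(d))
u=m[1]+d/2; n=d/np.linalg.norm(d); print('mat mid',u+75*np.array([n[1],-n[0]]))
E
sed -n 1,1p /dev/null; python3 - <<'E'
import sys; sys.path.insert(0,'.')
import os; os.chdir('.')
from h import *
f=viewer.grab_frame('top'); show(f,['mat_mid'],3)
f=viewer.grab_frame('side'); show(f,['mat_mid','antenna_stem'],dict(mat_mid=3,antenna_stem=180))
E
```

```text
stem top 205 [403.57915877 303.19384764]
bar [399.92030586 353.79967451] [406.89663587 253.52768106] mid [403.40847087 303.66367779] 100.51438628764181 yaw 3.979886842151657
tip end [377.69395611 301.38175034] post far [475.04269801 307.82734757]
arm [384.73241778 302.37239936] [459.4646054  310.31684199] 6.06806688647842
mat near [array([511.75693786, 374.64633192]), array([516.42286318, 226.40806659])] 1.8028381125489572 148.31167914115554
mat mid [589.05277576 302.88671943]
mat_mid 0.58 [157.  155.8] [584.9 300.4   3. ]
mat_mid 0.67 [174.6 304.2] [591.2 296.8   3. ]
antenna_stem 0.85 [240.2 303.4] [402.1 304.9 180. ]
```

Emit:
{"fn": "step_arm", "kwargs": {
  "plan": [0,0,0,0,0,-0.117,3,-2.8,0,0,0,0,3,-2.8,0,0,0,0,0,0,0,0,0,0,0,0,0,0,0,0],
  "hand": 7
}}

```text
time_s: 31.75
ee_pos: [399.1, 306.9, 303.8]
ee_rot: [179.9, 0.1, 3.9]
force: [-0.6, -0.0, 1.0]
gripper_width: 70.0
gripper_force: 0.0
```

```bash
python3 - <<'E'
from h import *
to(403.5,303.4,178,4)
E
```

```text
pos [398.2 306.1 304.1] rot [1.7992e+02 1.0000e-01 3.9300e+00] shift cm [ 0.53  0.29 12.61] wz -0.0012 w 70.1 gf 0.0 F [ 0.3 -0.8  0.9] t 31.8
```

Emit:
{"fn": "step_arm", "kwargs": {
  "plan": [0.5,0.3,3,0,0,0,0,0,3,0,0,0,0,0,3,0,0,0,0,0,2.5,0,0,0,0,0,0.8,0,0,0]
}}

```text
time_s: 32.22
ee_pos: [400.6, 301.2, 178.9]
ee_rot: [179.8, 0.3, 3.9]
force: [0.1, -0.2, -0.3]
gripper_width: 70.3
gripper_force: 0.0
```

Emit:
{"fn": "step_arm", "kwargs": {
  "plan": [0,0,0,0,0,0,0,0,0,0,0,0,0,0,0,0,0,0]
}}

```text
time_s: 32.47
ee_pos: [404.1, 304.1, 184.0]
ee_rot: [-179.9, -0.2, 3.9]
force: [-0.2, 0.2, 0.4]
gripper_width: 70.0
gripper_force: 0.0
```

```bash
python3 - <<'E'
from h import *
to(403.5,303.4,178,4)
f=grab('wrist','w14')
cv2.imwrite('pics/w14c.png',cv2.resize(f['img'][60:300,96:416,::-1],(640,480),interpolation=cv2.INTER_CUBIC))
E
```

```text
pos [404.2 304.2 184. ] rot [-179.88   -0.2     3.93] shift cm [-0.08  0.07  0.6 ] wz -0.0012 w 69.9 gf 0.0 F [-0.1 -0.5 -0.3] t 32.5167
```

View pics/w14c.png

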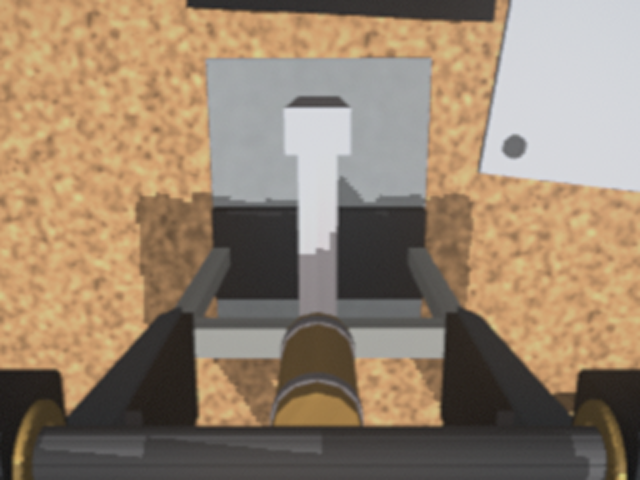

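The stem is centred between the fingers and the tool is aligned with the hook arm. Gripping, lifting 30 mm and sliding off towards the free end.

Emit:
{"fn": "step_arm", "kwargs": {
  "plan": [0,0,0.5,0,0,0,0,0,0,0,0,0,0,0,0,0,0,0,0,0,0,0,0,0,0,0,0,0,0,0],
  "hand": 1.5,
  "newtons": 40
}}

```text
time_s: 32.98
ee_pos: [403.3, 303.6, 177.0]
ee_rot: [180.0, -0.0, 3.9]
force: [0.7, -0.7, -0.2]
gripper_width: 39.3
gripper_force: 0.0
```

Emit:
{"fn": "step_arm", "kwargs": {
  "plan": [0,0,0,0,0,0,0,0,0,0,0,0,0,0,0,0,0,0,0,0,0,0,0,0,0,0,0,0,0,0]
}}

```text
time_s: 33.4
ee_pos: [403.3, 303.7, 177.0]
ee_rot: [-180.0, -0.0, 3.9]
force: [0.6, 1.0, 0.1]
gripper_width: 21.1
gripper_force: 40.0
```

Emit:
{"fn": "step_arm", "kwargs": {
  "plan": [0,0,0,0,0,0,0,0,-0.6,0,0,0,0,0,-0.8,0,0,0,0,0,-0.8,0,0,0,0,0,-0.8,0,0,0]
}}

```text
time_s: 33.82
ee_pos: [403.3, 303.5, 207.9]
ee_rot: [180.0, -0.0, 3.9]
force: [0.8, -0.6, -2.7]
gripper_width: 21.5
gripper_force: 40.0
```

Emit:
{"fn": "step_arm", "kwargs": {
  "plan": [0,0,0,0,0,0,0,0,0,0,0,0]
}}

```text
time_s: 33.98
ee_pos: [403.5, 303.8, 207.7]
ee_rot: [-180.0, -0.1, 3.9]
force: [-0.1, 0.3, -3.1]
gripper_width: 21.7
gripper_force: 40.0
```

```bash
python3 - <<'E'
from h import *
to(314,297.5,209,3.9)
E
```

```text
pos [403.2 303.5 207.1] rot [-1.80e+02 -2.00e-02  3.94e+00] shift cm [-8.94 -0.01 -0.19] wz 0.0008 w 21.3 gf 40.0 F [ 0.1 -0.2 -2.9] t 34.0333
```

Emit:
{"fn": "step_arm", "kwargs": {
  "plan": [-1,0,0,0,0,0,-2,0,0,0,0,0,-2,0,0,0,0,0,-2,0,0,0,0,-2,0,0,0,0,0]
}}

```text
invalid input at $.plan: expected a multiple of 6 numbers
```

Emit:
{"fn": "step_arm", "kwargs": {
  "plan": [-1,0,0,0,0,0,-2,0,0,0,0,0,-2,0,0,0,0,0,-2,0,0,0,0,0,-2,0,0,0,0,0]
}}

```text
time_s: 34.45
ee_pos: [311.5, 296.7, 206.4]
ee_rot: [179.9, 0.1, 3.9]
force: [0.5, -0.1, -1.3]
gripper_width: 21.2
gripper_force: 40.0
```

Emit:
{"fn": "step_arm", "kwargs": {
  "plan": [0,0,-2,0,0,0,0,0,-3,0,0,0,0,0,-3,0,0,0,0,0,-3,0,0,0,0,0,-1,0,0,0]
}}

```text
time_s: 34.87
ee_pos: [313.8, 298.3, 330.7]
ee_rot: [-179.8, -0.3, 4.0]
force: [-0.3, 0.8, -1.8]
gripper_width: 21.4
gripper_force: 40.0
```

```bash
python3 - <<'E'
from h import *
to(589,303,330,1.8)
f=grab('side','s3')
cv2.imwrite('pics/s3c.png',f['img'][170:384,100:400,::-1])
E
```

```text
pos [314.1 298.4 330.6] rot [-179.74   -0.33    3.96] shift cm [27.46  1.44  0.21] wz 0.0377 w 21.0 gf 40.0 F [ 0.9  1.  -0.2] t 34.9167
```

View pics/s3c.png

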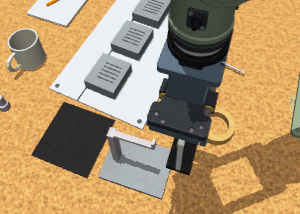

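One mistyped call was refused, but the next one made the full 90 mm. The antenna is clear of the hook and high enough. Carrying it over to the mat.

Emit:
{"fn": "step_arm", "kwargs": {
  "plan": [2,0.2,0,0,0,0.038,3,0.2,0,0,0,0,3.5,0,0,0,0,0,3.5,0,0,0,0,0,3.5,0,0,0,0,0]
}}

```text
time_s: 35.38
ee_pos: [468.8, 298.2, 323.8]
ee_rot: [179.9, 0.3, 1.8]
force: [0.7, 0.5, -2.3]
gripper_width: 21.5
gripper_force: 40.0
```

Emit:
{"fn": "step_arm", "kwargs": {
  "plan": [3.5,0,0,0,0,0,3,0,0,0,0,0,2.5,0,0,0,0,0,1.5,0,0,0,0,0,0,0,0,0,0,0]
}}

```text
time_s: 35.8
ee_pos: [575.6, 301.4, 321.8]
ee_rot: [179.8, 0.3, 1.6]
force: [0.1, -0.5, -1.8]
gripper_width: 21.2
gripper_force: 40.0
```

```bash
python3 - <<'E'
from h import *
to(589,303,148,1.8)
f=grab('wrist','w15')
cv2.imwrite('pics/w15c.png',f['img'][:,:,::-1]); print(f['position'],f['attitude'])
E
```

```text
pos [573.6 301.6 322.5] rot [179.83   0.37   1.69] shift cm [ 1.66 -0.15 17.44] wz -0.0019 w 21.0 gf 40.0 F [-0.9 -0.2 -3.1] t 35.85
[654.49324739 304.1248757  478.1806324 ] [163.39841536  -0.22327669 -88.28953367]
```

View pics/w15c.png

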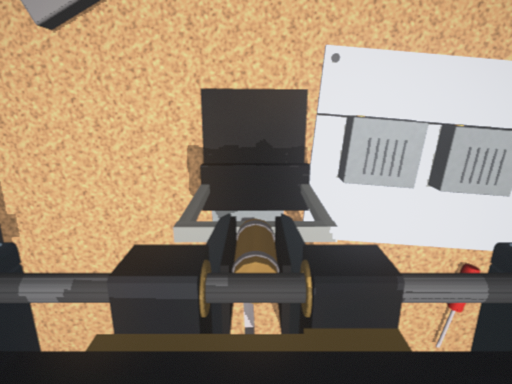

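The mat's far edge is at row 89 from (202,89) to (307,90), and the antenna hangs upright in the gripper. Computing the mat centre.

```bash
python3 - <<'E'
from h import *
f=dict(position=[654.493,304.125,478.181],attitude=[163.398,-.2233,-88.29],fx=326.05,fy=326.05,cx=255.257,cy=192.51)
a,b=onz(f,(201.5,89),3)[:2],onz(f,(307.5,89.7),3)[:2]; d=a-b; n=d/np.linalg.norm(d)
print(a,b,np.linalg.norm(d),np.degrees(np.arctan2(-d[0],d[1]))); print('mid',(a+b)/2-75*np.array([n[1],-n[0]]))
E
```

```text
[660.69697886 377.12988366] [664.17508736 229.861662  ] 147.3092880577186 1.352932053766169
mid [587.45694137 301.72495349]
```

Emit:
{"fn": "step_arm", "kwargs": {
  "plan": [1.5,0,2,0,0,0,0,0,3.5,0,0,0,0,0,3.5,0,0,0,0,0,3.5,0,0,0,0,0,2,0,0,0]
}}

```text
time_s: 36.32
ee_pos: [584.3, 301.5, 177.0]
ee_rot: [179.8, 0.5, 1.8]
force: [-1.0, 0.4, -2.3]
gripper_width: 21.2
gripper_force: 40.0
```

Emit:
{"fn": "step_arm", "kwargs": {
  "plan": [0,0,1,0,0,0,0,0,0,0,0,0,0,0,0,0,0,0,0,0,0,0,0,0]
}}

```text
time_s: 36.65
ee_pos: [589.2, 303.3, 174.2]
ee_rot: [-179.9, -0.2, 1.8]
force: [0.5, -0.3, -1.6]
gripper_width: 21.7
gripper_force: 40.0
```

```bash
python3 - <<'E'
from h import *
to(588,302.3,145,1.5)
E
```

```text
pos [589.3 303.3 174.4] rot [-179.9    -0.23    1.78] shift cm [-0.15  0.1   2.93] wz 0.0049 w 21.7 gf 40.0 F [ 0.4  0.7 -1.7] t 36.7
```

Emit:
{"fn": "step_arm", "kwargs": {
  "plan": [-0.1,0.1,1,0,0,0,0,0,0.9,0,0,0,0,0,0.4,0,0,0,0,0,0.3,0,0,0,0,0,0,0,0,0]
}}

```text
time_s: 37.12
ee_pos: [587.4, 301.5, 145.5]
ee_rot: [180.0, 0.0, 1.8]
force: [0.3, -0.5, -2.4]
gripper_width: 21.5
gripper_force: 40.0
```

Emit:
{"fn": "step_arm", "kwargs": {
  "plan": [0,0,0.2,0,0,0,0,0,0.15,0,0,0,0,0,0,0,0,0,0,0,0,0,0,0]
}}

```text
time_s: 37.45
ee_pos: [588.0, 302.0, 145.1]
ee_rot: [-179.9, -0.1, 1.8]
force: [-1.9, 0.3, 8.7]
gripper_width: 21.1
gripper_force: 40.0
```

```bash
python3 - <<'E'
from h import *
to(588,302.3,145,1.5)
E
```

```text
pos [588. 302. 145.] rot [-1.7993e+02 -1.4000e-01  1.7700e+00] shift cm [ 0.   -0.03  0.  ] wz 0.0047 w 21.6 gf 40.0 F [-1.9  0.2  8.9] t 37.5
```

Foot has contact (about 9 N). Releasing and rising, then moving to view the boxes again.

Emit:
{"fn": "step_arm", "kwargs": {
  "plan": [0,0,-0.1,0,0,0,0,0,0,0,0,0,0,0,0,0,0,0,0,0,0,0,0,0,0,0,0,0,0,0],
  "hand": 6.5
}}

```text
time_s: 37.92
ee_pos: [587.5, 301.5, 143.1]
ee_rot: [180.0, 0.0, 1.8]
force: [0.2, -0.9, -0.3]
gripper_width: 51.7
gripper_force: 0.0
```

Emit:
{"fn": "step_arm", "kwargs": {
  "plan": [0,0,-0.5,0,0,0,0,0,-2,0,0,0,0,0,-4,0,0,0,0,0,-4,0,0,0,0,0,-2,0,0,0]
}}

```text
time_s: 38.33
ee_pos: [588.9, 302.3, 274.1]
ee_rot: [-179.8, -0.4, 1.8]
force: [0.1, 1.3, 0.9]
gripper_width: 65.1
gripper_force: 0.0
```

Emit:
{"fn": "step_arm", "kwargs": {
  "plan": [-2,3.7,0,0,0,0.079,-2,3.7,0,0,0,0,-2,3.7,0,0,0,0,-2,3.7,0,0,0,0,-1,3.7,0,0,0,0]
}}

```text
time_s: 38.75
ee_pos: [489.9, 119.6, 268.9]
ee_rot: [180.0, 0.0, -2.7]
force: [1.4, -0.9, 0.1]
gripper_width: 65.0
gripper_force: 0.0
```

Emit:
{"fn": "step_arm", "kwargs": {
  "plan": [0,3.7,0,0,0,0,0,3.7,0,0,0,0,0,3.7,0,0,0,0,0,0,0,0,0,0,0,0,0,0,0,0]
}}

```text
time_s: 39.17
ee_pos: [487.0, 8.6, 268.9]
ee_rot: [-180.0, -0.0, -3.0]
force: [0.2, 0.5, -0.6]
gripper_width: 65.2
gripper_force: 0.0
```

```bash
python3 - <<'E'
from h import *
to(0,0,0,-2.76)
f=grab('wrist','w16')
for y in (125,-9,-139): gapk(f,y)
s=grab('side','s4')
a=cv2.resize(f['img'][:192],(800,300)); b=cv2.resize(s['img'][120:384,80:450],(420,300)); o=np.zeros((600,800,3),np.uint8); o[:300]=a; o[300:,:420]=b
cv2.imwrite('pics/c16.png',o[:,:,::-1])
E
```

```text
pos [487.1   9.8 268.8] rot [-1.7996e+02 -3.0000e-02 -2.8600e+00] shift cm [-48.62   3.43  26.85] wz -0.0018 w 65.0 gf 0.0 F [ 0.5 -1.  -0.6] t 39.2167
y 160 gap -1.66 (row 43.4 vs 45.0) min 128
y 90 gap -1.58 (row 43.4 vs 44.9) min 141
y 26 gap -0.39 (row 44.5 vs 44.9) min 131
y -44 gap -0.41 (row 44.3 vs 44.8) min 137
y -104 gap -0.28 (row 44.4 vs 44.7) min 132
y -174 gap -0.20 (row 44.4 vs 44.6) min 133
```

View pics/c16.png

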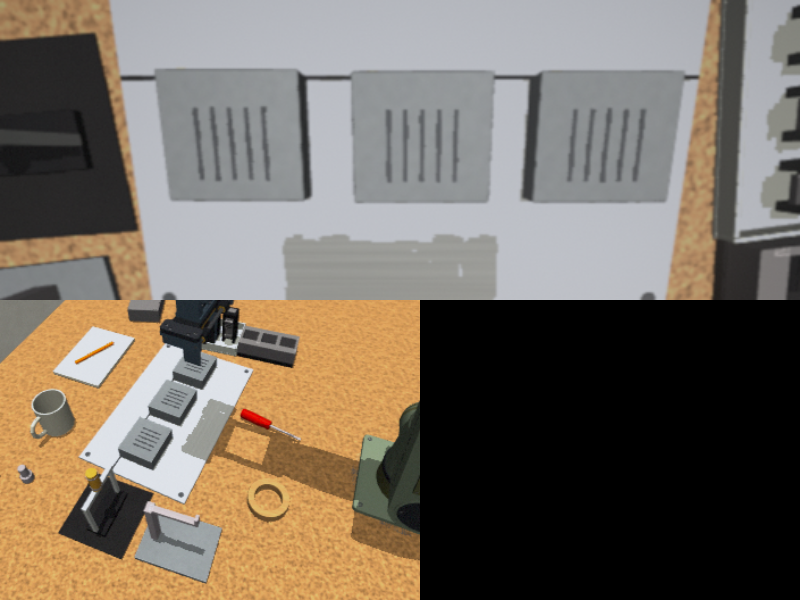

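The bench looks right: antenna upright on the mat, three packs in the tray, three boxes on the line. The left box is about 1.3 mm over centre, so I'll nudge it back from the front.

Emit:
{"fn": "step_arm", "kwargs": {
  "plan": [3.5,-2.5,0,0,0,0,3.5,-2.5,0,0,0,0,3.5,-2.5,0,0,0,0,3.5,-2.5,0,0,0,0,3,-2.2,0,0,0,0]
}}

```text
time_s: 39.73
ee_pos: [659.8, 124.5, 267.9]
ee_rot: [-180.0, -0.0, -2.6]
force: [1.0, -0.8, 0.1]
gripper_width: 64.6
gripper_force: 0.0
```

Emit:
{"fn": "step_arm", "kwargs": {
  "plan": [0,0,4,0,0,0,0,0,4,0,0,0,0,0,4,0,0,0,0,0,3,0,0,0,0,0,0,0,0,0]
}}

```text
time_s: 40.15
ee_pos: [653.3, 122.2, 110.5]
ee_rot: [179.8, 0.9, -2.6]
force: [-0.3, -0.3, -1.1]
gripper_width: 64.9
gripper_force: 0.0
```

```bash
python3 - <<'E'
from h import *
to(660,124,28,-2.76)
E
```

```text
pos [655.8 122.3 114.7] rot [179.91   0.47  -2.62] shift cm [ 0.49 -0.2   8.66] wz 0.0024 w 65.0 gf 0.0 F [ 1.  -0.2  0.7] t 40.2
```

Emit:
{"fn": "step_arm", "kwargs": {
  "plan": [0.4,-0.1,3,0,0,0.002,0,0,3,0,0,0,0,0,2.1,0,0,0,0,0,0,0,0,0,0,0,0,0,0,0]
}}

```text
time_s: 40.62
ee_pos: [663.4, 122.5, 39.2]
ee_rot: [-180.0, -0.1, -2.8]
force: [-0.5, -0.9, 0.0]
gripper_width: 65.2
gripper_force: 0.0
```

```bash
python3 - <<'E'
from h import *
to(645.7,124,28,-2.76)
E
```

```text
pos [664.3 122.5  40.3] rot [-179.94   -0.27   -2.83] shift cm [-1.87 -0.05  1.22] wz -0.0013 w 65.0 gf 0.0 F [ 1.  -0.1 -0.7] t 40.6667
```

Emit:
{"fn": "step_arm", "kwargs": {
  "plan": [0,0,0.9,0,0,0,-0.6,0,0,0,0,0,-0.6,0,0,0,0,0,-0.4,0,0,0,0,0,0,0,0,0,0,0]
}}

```text
time_s: 41.08
ee_pos: [645.4, 122.5, 29.1]
ee_rot: [-180.0, -0.0, -2.9]
force: [0.1, -0.5, 0.8]
gripper_width: 65.0
gripper_force: 0.0
```

Emit:
{"fn": "step_arm", "kwargs": {
  "plan": [0,0,0,0,0,0,0,0,0,0,0,0]
}}

```text
time_s: 41.25
ee_pos: [646.4, 122.4, 28.8]
ee_rot: [180.0, -0.0, -2.9]
force: [-0.4, -0.5, 0.4]
gripper_width: 65.0
gripper_force: 0.0
```

Emit:
{"fn": "step_arm", "kwargs": {
  "plan": [-0.1,0,0,0,0,0,-0.1,0,0,0,0,0,0,0,0,0,0,0]
}}

```text
time_s: 41.5
ee_pos: [644.9, 122.4, 28.6]
ee_rot: [-180.0, -0.1, -2.9]
force: [2.6, -0.1, -0.1]
gripper_width: 64.8
gripper_force: 0.8
```

Contact made with 2.6 N. Backing away and checking.

Emit:
{"fn": "step_arm", "kwargs": {
  "plan": [1,0,0,0,0,0,2,0,0,0,0,0,0,0,-4,0,0,0,0,0,-4,0,0,0,0,0,-4,0,0,0]
}}

```text
time_s: 41.92
ee_pos: [673.7, 120.8, 148.3]
ee_rot: [180.0, 0.2, -2.9]
force: [0.9, 0.2, 1.0]
gripper_width: 65.0
gripper_force: 0.0
```

Emit:
{"fn": "step_arm", "kwargs": {
  "plan": [-4,2.5,-4,0,0,0,-4,2.5,-4,0,0,0,-4,2.5,-2,0,0,0,-4,2.5,0,0,0,0,-3,2,0,0,0,0]
}}

```text
time_s: 42.33
ee_pos: [515.9, 31.9, 219.8]
ee_rot: [180.0, -0.1, -2.9]
force: [0.2, 0.5, 0.0]
gripper_width: 64.5
gripper_force: 0.0
```

Emit:
{"fn": "step_arm", "kwargs": {
  "plan": [0,0,0,0,0,0,0,0,0,0,0,0,0,0,0,0,0,0]
}}

```text
time_s: 42.58
ee_pos: [518.5, 32.7, 219.0]
ee_rot: [-180.0, -0.1, -2.9]
force: [0.5, 0.0, 0.9]
gripper_width: 64.9
gripper_force: 0.0
```

```bash
python3 - <<'E'
from h import *
to(0,0,0,-2.76)
f=grab('wrist','w17')
for y in (125,-9,-139): gapk(f,y)
s=grab('top'); show(s,['box','antenna_stem'],dict(box=6,antenna_stem=148))
s=grab('side'); show(s,['antenna_stem','pack1_mid','mat_mid'],dict(antenna_stem=148,pack1_mid=56.5,mat_mid=3))
E
```

```text
pos [519.   33.  218.8] rot [-1.7998e+02 -6.0000e-02 -2.8700e+00] shift cm [-51.69   5.9   21.82] wz -0.0019 w 65.0 gf 0.0 F [ 0.5 -0.3 -0.5] t 42.6333
y 160 gap -1.20 (row 70.4 vs 71.7) min 119
y 90 gap -1.22 (row 70.2 vs 71.6) min 120
y 26 gap -0.66 (row 70.8 vs 71.5) min 118
y -44 gap -0.88 (row 70.4 vs 71.4) min 133
y -104 gap -0.65 (row 70.6 vs 71.3) min 122
y -174 gap -0.82 (row 70.3 vs 71.2) min 117
box 0.97 [305.7 158.3] [ 565.3 -151.7    6. ]
box 0.6 [257.7 155.6] [577.3  -6.    6. ]
box 0.52 [217.  157.1] [575.8 117.8   6. ]
antenna_stem 0.86 [144.1 150. ] [578.6 302.  148. ]
antenna_stem 0.89 [162.3 276. ] [589.8 298.1 148. ]
antenna_stem 0.22 [238.8 311.8] [404.9 309.3 148. ]
pack1_mid 0.93 [282.4 138.3] [ 534.2 -335.2   56.5]
mat_mid 0.93 [174.9 303.6] [591.3 295.1   3. ]
mat_mid 0.54 [232.2 193.8] [610.9 -84.6   3. ]
```

```bash
python3 -c "
from h import *
print(env.job_done())"
```

```text
the job is handed in; nothing more can be done
None
```

I handed the job in at about 43 s: the three boxes have their front edges on the scribed line (last check within about 1.2 mm of its centre), all three packs stand in the tray, and the antenna stands upright in the middle of the mat; the hand-in gave no verdict.

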